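# Load the plate feeder and lock its drawer

## Robot

A 6-joint arm with a two-finger parallel gripper is mounted at the origin on the work surface. World frame = base frame: x ahead of the robot, y to its left, z up, the work surface at z = 0. Lengths are in m, angles in rad, forces in N, time in s.
With the tool pointing down it reaches from about 0.225 to 0.725 m from the base axis. Payload 3.1 kg.
Tool frame: the origin (TCP) lies midway between the tips of the shut fingers; the grasp point (between the pads) lies 19 mm behind it; z points along the fingers, y is the line along which they close (so a half turn about z gives the same grasp; the last joint's range is limited). The gripper opens to 85 mm and grips with 20 to 120 N. Pads are 22 mm wide; open, the fingers measure 114 mm over their backs; the gripper's body (76 mm by 85 mm) begins 54 mm behind the grasp point. The pads swing forward as they close: fully open they stand 13 mm farther back than shut.
Start: joints at [-1.473, 0.048, 0.099, 1.622, 0, 1.443], TCP at [0.118, -0.512, 0.231] pointing down, gripper open.
Joint ranges: [-2.91, 2.91], [-0.99, 1.94], [-1.21, 1.42], [-2.12, 2.29], [-1.49, 1.47], [-3.14, 3.14]. Speed limits (rad/s): [2.79, 2.79, 3.14, 3.14, 3.14, 3.14].

## Interface

Orientations are given as [roll, pitch, yaw] about the fixed x, y, z axes, in that order (R = Rz(yaw) Ry(pitch) Rx(roll)).
In Python, from bench import bot gives the robot as it stands. The module is installed in compiled form; this text tells all that it offers.
- The arm moves only by the tool move_arm, never from a script. Its argument "commands" is a list of rows, each an object of numbers: "tx", "ty", "tz": the shift along the tool's x, y, z normalised to -1 to 1, where 1 is 0.03 m; "rx", "ry", "rz": the turn, a rotation vector about the tool's x, y, z normalised to -1 to 1, where 1 is 0.08 rad. In form: [{"tx": .., "ty": .., "tz": .., "rx": .., "ry": .., "rz": ..}, ...]. A call has 1 to 20 rows; each row shifts and turns the commanded pose from where the row before left it, along the tool's axes as they then stand; what a row does not reach is not made up. A row lasts 1/12 s, in which the tool goes at most 41.7 mm and 7.16 degrees, less where a joint would pass 70% of its speed; a pose out of reach is approached as far as the arm can. A call with a number of a shift or a turn outside -1 to 1 is refused whole. A call with a gripper value outside its range is refused whole. "fingers" is the gripper command: -1 is shut, 1 is fully open, values between are in proportion, set as the call begins (left out, the last holds). The fingers move at their own pace and stop on an object; "newtons" is the grip in N (left out, the last holds). Time passes only in rows, so rows that do not move let the fingers close. It gives the time, the measured TCP pose, the force, the opening and the grip force at its end, in the units of the state.
- bot.sense(): the state, without advancing time (a new reading comes with each control period).
- bot.get_image(name): name is "scene" or "top" or "wrist"; returns the picture (384x512x3 uint8, blue, green, red); there is no depth.
- bot.calibration(name): a dict with "K" (3x3 intrinsics, pixels), "dist" ([k1, k2, p1, p2, k3] as OpenCV has them; the pictures are not rectified), "R" (3x3) and "t" (3): a world point X has camera coordinates R X + t; the wrist camera has in their place "mount" (4x4, takes a point from camera to tool coordinates, whose origin is the TCP and whose axes are the flange's). Camera axes: x right, y down, z forward; pixel columns grow to the right and rows downward; lengths in m; the calibration is good to about 2 mm. A picture is of the moment at which its call begins: read the wrist's pose just before it. calibration takes no time and is no camera call.
- bot.hand_in(): hands the job in; it is judged then, once.
The state is a dict: "time": time; "joint_pos": joint angles; "joint_vel": joint speeds; "joint_torque": joint torques, N m; "tool_pos": TCP position; "ee_rot": TCP orientation; "force": force on the tool from outside, world axes, zero at the start; "ft_torque": the same for the moment, N m; "opening": finger opening in m; "finger_force": force on a finger pad.
Only numpy, scipy, OpenCV 4.12 (cv2) and the standard library are available. Lean on these libraries where they do the work, as an engineer would, in place of code of your own. Each camera call takes 0.05 s, during which the arm holds its last target. There are 200 camera calls.

## Task

Load the plate feeder: pile all the rectangular aluminium plates that lie on the bench flat and square between the guide pins of its open drawer, then push the drawer fully shut. Then press the spring plunger on top of the feeder all the way down and, while it is held down, push the keeper along by its crossbar as far as it goes, so that the plunger stays trapped when you let go. Leave the other things on the bench where they are.

Things in the scene. Friction and masses are not known exactly. Their poses are not given: they have to be found in the camera images.
- plate1_mid (a point): Centre (half-way up) of a loose flat rectangular aluminium plate, 80 x 50 x 7 mm, 60 to 100 g, with four small dark dots at its corners and a dark disc in its middle; x along the 80 mm side, y along the 50 mm side, z up. It lies flat on the bench at the start. 4 to 6 of the six plates are present; an absent one reads None all the time.
- plate2_mid (a point): Centre (half-way up) of a loose flat rectangular aluminium plate, 80 x 50 x 7 mm, 60 to 100 g, with four small dark dots at its corners and a dark disc in its middle; x along the 80 mm side, y along the 50 mm side, z up. It lies flat on the bench at the start. 4 to 6 of the six plates are present; an absent one reads None all the time.
- plate3_mid (a point): Centre (half-way up) of a loose flat rectangular aluminium plate, 80 x 50 x 7 mm, 60 to 100 g, with four small dark dots at its corners and a dark disc in its middle; x along the 80 mm side, y along the 50 mm side, z up. It lies flat on the bench at the start. 4 to 6 of the six plates are present; an absent one reads None all the time.
- plate4_mid (a point): Centre (half-way up) of a loose flat rectangular aluminium plate, 80 x 50 x 7 mm, 60 to 100 g, with four small dark dots at its corners and a dark disc in its middle; x along the 80 mm side, y along the 50 mm side, z up. It lies flat on the bench at the start. 4 to 6 of the six plates are present; an absent one reads None all the time.
- plate5_mid (a point): Centre (half-way up) of a loose flat rectangular aluminium plate, 80 x 50 x 7 mm, 60 to 100 g, with four small dark dots at its corners and a dark disc in its middle; x along the 80 mm side, y along the 50 mm side, z up. It lies flat on the bench at the start. 4 to 6 of the six plates are present; an absent one reads None all the time.
- plate6_mid (a point): Centre (half-way up) of a loose flat rectangular aluminium plate, 80 x 50 x 7 mm, 60 to 100 g, with four small dark dots at its corners and a dark disc in its middle; x along the 80 mm side, y along the 50 mm side, z up. It lies flat on the bench at the start. 4 to 6 of the six plates are present; an absent one reads None all the time.
- feeder: The plate feeder, a fixed grey steel housing 152 mm deep (x, from 67 mm in front of the origin to 85 mm behind it), 160 mm wide (y), 74 mm high, open at the front. Origin on the bench; x points from its front to its back, y to the left as seen from the front. It is placed and turned differently at each start.
- drawer (a joint): How far the drawer is out of the feeder, in m: 0 shut, 0.135 fully out; it slides along the feeder's -x, starts 0.125 to 0.135 out and stays where left (about 2 N of friction). To shut it, push its front panel towards the feeder.
- nest (a point): Centre of the drawer's inner floor, on its surface, 12 mm above the bench, moving with the drawer; x, y as the feeder's. The pile belongs here, each plate's 80 mm side along x, up to six plates (42 mm) high. Guide pins stand around it. The drawer's low side walls (18 mm above the floor) are 66 mm either side in y.
- drawer_front (a point): Middle of the outer face of the drawer's white front panel (156 mm wide, 60 mm high, its top 64 mm above the bench), 34 mm above the bench, 75 mm in front of the nest.
- plunger (a joint): How far the plunger is pressed down, in m: 0 up, 0.014 at its stop. A spring pushes it up: about 4.3 N at the top, 10.3 N at the stop. When down, its bolt (out of sight inside the housing) stands in front of the shut drawer's rear wall and locks it; an open drawer cannot be shut past a lowered bolt.
- plunger_pad (a point): Point on the top face of the plunger's black pad, 30 mm behind the feeder's origin; axes as the feeder's. 110 mm above the bench when up, 96 mm at the stop. The pad is 24 mm wide (x) and runs from 45 mm to the right (-y) to 25 mm to the left (+y) of this point.
- keeper (a joint): How far the keeper has slid towards the feeder's -y, in m: 0 open, 0.014 at its stop. It stays where left (about 1.2 N of friction). It slides only while the plunger is pressed down more than 10 mm (else the ledge blocks it after 1 to 2 mm); slid home, its nose lies over the ledge and keeps the plunger down by about 10 mm.
- keeper_bar (a point): Centre of the keeper's crossbar, a steel bar 52 mm long (x), 8 mm thick (y), 16 mm high, centre 121 mm above the bench, bridging the plunger's pad; at the start 22 mm right (-y) of plunger_pad. Closed fingertips can press the free pad to its left (43 mm long) and, still pressing, move to -y and push the bar along.
- pin (a point): Top of one guide pin, at x = 32, y = 33 mm in the nest's frame. Eight such upright round-topped steel pins, 8 mm thick, rise 48 mm above the drawer's floor: axes at x = +-32, y = +-33 and at x = +-48, y = +-15 mm. They leave 88 x 58 mm, 4 mm of play all round a plate; the middle of a plate's long sides stays free for fingers.
- ledge (a point): Middle of the top of the plunger's steel ledge, which continues the pad to the left (+y): 16 mm long (y = 25 to 41 mm from plunger_pad), 24 mm wide, 14 mm lower than the pad's top. The keeper traps the plunger by lying over it.
- keeper_nose (a point): Middle of the keeper's nose, a flat steel bar 52 mm long (x), 10 mm wide (y), that moves over the ledge. With two side rails beside the pad and the crossbar it forms a frame; the flat parts' top is 94 mm above the bench. At the start 47 mm left (+y) of plunger_pad.
- gear: Bystander: a dark steel gear wheel, 70 mm across and 18 mm high, lying flat; origin under its centre.
- driver: Bystander: a screwdriver lying on the bench; origin under its middle.
- spanner: Bystander: a spanner lying on the bench; origin under its middle.
- oil: Bystander: a small standing white oil bottle, 36 mm across, 90 mm high; origin under its centre.
- tape: Bystander: a ring of tape, 90 mm across, 24 mm high; origin under its centre.
- spool: Bystander: a grey spool, 48 mm across, 40 mm high; origin under its centre.
Not all that is in view belongs to the job. What is shaped like the part that bears plate2_mid but yellow is not meant. Leave any red look-alike of the part that bears plate3_mid alone.

How it is judged:
On the way, in this order (a step that is already met when the one before it is completed fails the run):
1. all the plates lie piled between the drawer's pins (horizontal distance between each of plate1_mid, plate2_mid, plate3_mid, plate4_mid, plate5_mid, plate6_mid and nest below 0.008 m and z of plate1_mid in the frame of nest between 0 and 0.041 m and angle between each of plate1_mid, plate2_mid, plate3_mid, plate4_mid, plate5_mid, plate6_mid's own z axis and vertical below 0.08 rad and angle between the x axis of each of plate1_mid, plate2_mid, plate3_mid, plate4_mid, plate5_mid, plate6_mid and the x axis of nest, either way round below 0.13 rad and z of plate2_mid in the frame of nest between 0 and 0.041 m and z of plate3_mid in the frame of nest between 0 and 0.041 m and z of plate4_mid in the frame of nest between 0 and 0.041 m and z of plate5_mid in the frame of nest between 0 and 0.041 m and z of plate6_mid in the frame of nest between 0 and 0.041 m), for 0.2 s.
2. the drawer is shut with the plates in it (all of step 1 and value of joint drawer below 0.005 m), for 0.2 s.
3. the plunger is pressed down with the drawer shut (value of joint drawer below 0.005 m and value of joint plunger above 0.009 m), for 0.1 s.
4. the keeper is slid over the plunger's ledge (value of joint drawer below 0.005 m and value of joint plunger above 0.008 m and value of joint keeper above 0.01 m), for 0.2 s.
At the end, for the whole second after the job is handed in: Every plate present lies flat between the drawer's pins (centre within 8 mm of the nest's centre, long side within 0.13 rad of the drawer's x, none standing proud), the drawer is within 5 mm of shut, the plunger is trapped at least 8 mm down, and the keeper is at least 10 mm along (all of step 1 and all of step 4); the robot touches nothing.
It fails at once if another thing on the bench is pushed more than 5 cm from its place (distance of any of gear, driver, spanner, oil, tape, spool from where it was at the start of the episode above 0.05 m).
Of plate1, plate2, plate3, plate4, plate5, plate6 only 4 to 6 are there at a start; the rules pass over those that are not, and their reading is None.
At some moment in a run one of plate1, plate2, plate3, plate4, plate5, plate6 may be knocked a few centimetres aside while the robot is not near it.
Once in a run the grip may slacken for a moment while it holds something.
It also fails if it takes over 210 s, if anything falls off the work surface, if the arm or the gripper's body presses on something with over 40 N, if the wrist force passes 120 N, or if a joint passes its speed limit or range.

## Working session

There is one attempt and no reset: what is moved stays moved. The work goes in short steps, Python scripts to look and compute and a tool call to move; the robot and the scene stay as the last step left them, time stands still between calls to the robot, and variables do not carry over. Pictures are saved under pics/ and viewed, at most 14 in all, crops included, and the job is handed in when it is done.

Besides the shell and the picture viewer there is one more tool, called after ">>>" as name([rows], argument=value, ...), one row to a line, values as JSON. move_arm: Moves the arm, as the interface text tells. Its arguments: {"type":"object","properties":{"commands":{"type":"array","items":{"type":"object","properties":{"tx":{"type":"number"},"ty":{"type":"number"},"tz":{"type":"number"},"rx":{"type":"number"},"ry":{"type":"number"},"rz":{"type":"number"}}}},"fingers":{"type":"number"},"newtons":{"type":"number"}},"required":["commands"]}

```bash
mkdir -p pics
python3 - <<'E'
from bench import bot
import cv2,numpy as np
for n in ["scene","top","wrist"]:
    im=bot.get_image(n); cv2.imwrite(f"pics/{n}0.png",im); c=bot.calibration(n)
    print(n,{k:np.round(v,4).tolist() for k,v in c.items()})
print(bot.sense())
a=cv2.imread("pics/top0.png");cv2.imwrite("pics/top0b.png",cv2.resize(a,(800,600)))
E
```

```text
scene {'K': [[428.6942, 0.0, 253.6876], [0.0, 428.6942, 192.839], [0.0, 0.0, 1.0]], 'dist': [-0.0538, 0.0, 0.0, 0.0, 0.0], 'R': [[-0.8717, 0.4898, -0.0167], [0.2716, 0.4545, -0.8483], [-0.408, -0.744, -0.5292]], 't': [0.4597, -0.0642, 1.7556]}
top {'K': [[458.8951, 0.0, 255.0992], [0.0, 458.8951, 195.7427], [0.0, 0.0, 1.0]], 'dist': [-0.1828, 0.0, 0.0, 0.0, 0.0], 'R': [[-0.0188, -0.9997, 0.017], [-0.9874, 0.0159, -0.1575], [0.1572, -0.0197, -0.9874]], 't': [-0.0, 0.5207, 1.4263]}
wrist {'K': [[298.7616, 0.0, 257.4517], [0.0, 298.7616, 188.0113], [0.0, 0.0, 1.0]], 'dist': [-0.0015, 0.0, 0.0, 0.0, 0.0], 'mount': [[-0.0005, -0.9537, -0.3007, 0.0767], [1.0, -0.0004, -0.0002, 0.0008], [0.0001, -0.3007, 0.9537, -0.1426], [0.0, 0.0, 0.0, 1.0]]}
{'time': 0.15, 'joint_pos': array([-1.47278693e+00,  4.85981044e-02,  9.79638188e-02,  1.62201234e+00,
        2.26624178e-07,  1.44298679e+00]), 'joint_vel': array([ 6.99804399e-05, -3.20682304e-03,  3.24641400e-03,  1.68063319e-03,
       -7.18723755e-04, -7.46873050e-04]), 'joint_torque': array([ 1.57655239e-03, -3.39259851e+01,  3.20424056e+01,  1.53698417e-02,
       -7.63788103e-05, -2.22274977e-06]), 'tool_pos': array([ 0.11748575, -0.51119624,  0.23038004]), 'ee_rot': array([-3.13975748e+00, -2.36066934e-04,  2.25818712e-01]), 'force': array([ 0.56578986, -0.17099073, -0.96723317]), 'ft_torque': array([-0.02721359, -0.0539204 , -0.02103318]), 'finger_force': 0.0, 'opening': 0.08539977571785289}
```

View pics/top0b.png

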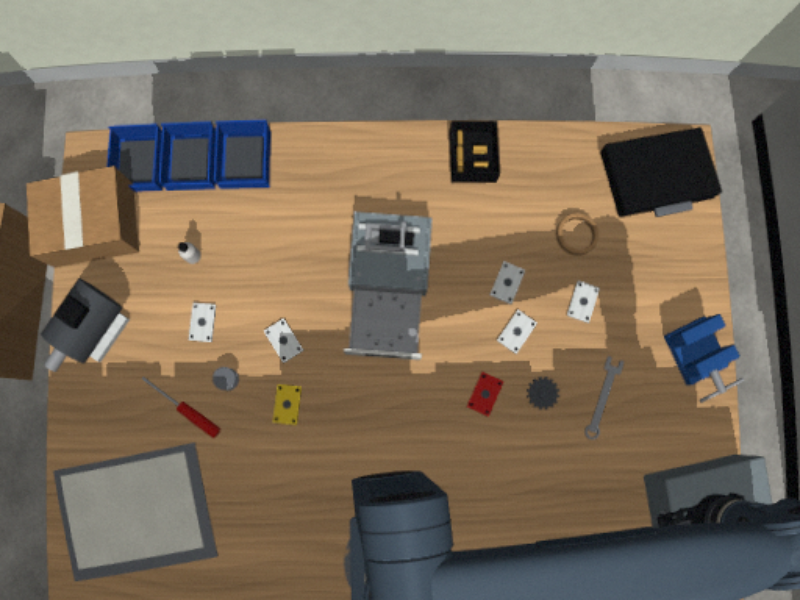

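View pics/scene0.png

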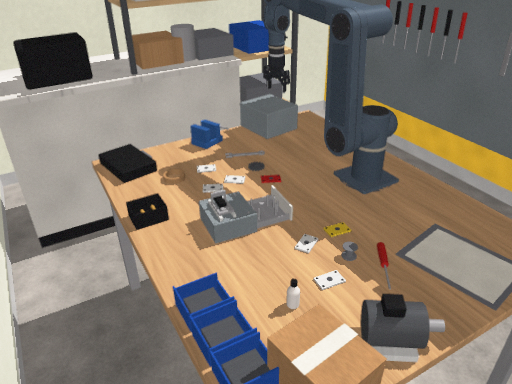

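Top view (800x600 px): the candidates are five aluminium plates at (202,322), (283,340), (508,283, in shadow), (517,331) and (583,301). The look-alikes to leave alone are yellow at (287,404) and red at (485,394). The feeder is at (390,250), with its drawer open toward the robot.

```bash
cat > h.py <<'E'
import numpy as np,cv2
from bench import bot
from scipy.spatial.transform import Rotation as Ro
def cam(n,s=None):
    c=bot.calibration(n)
    if n=="wrist":
        T=np.eye(4);T[:3,:3]=Ro.from_euler('xyz',s['ee_rot']).as_matrix();T[:3,3]=s['tool_pos']
        M=T@c['mount'];R=M[:3,:3].T;t=-R@M[:3,3]
    else: R,t=np.array(c['R']),np.array(c['t'])
    return np.array(c['K']),np.array(c['dist']),R,t
def cast(C,px,z):
    K,d,R,t=C;u=cv2.undistortPoints(np.float64(px).reshape(-1,1,2),K,d).reshape(-1,2)
    D=np.c_[u,np.ones(len(u))]@R;o=-R.T@t
    return o+D*((z-o[2])/D[:,2])[:,None]
def proj(C,X):
    K,d,R,t=C;return cv2.projectPoints(np.float64(X).reshape(-1,1,3),cv2.Rodrigues(R)[0],t,K,d)[0].reshape(-1,2)
def shot(n,name=None):
    s=bot.sense();im=bot.get_image(n)
    if name:cv2.imwrite(f"pics/{name}.png",im)
    return im,cam(n,s),s
def rect(C,cnt,z=.007):
    P=cast(C,cnt.reshape(-1,2),z)[:,:2]
    (x,y),(w,h),a=cv2.minAreaRect((P*1000).astype(np.float32))
    a=np.radians(a)
    if h>w:w,h,a=h,w,a+np.pi/2
    return np.array([x,y])/1000,w,h,a
def go(x,y,z,yaw=None):
    s=bot.sense();p=s['tool_pos'];R=Ro.from_euler('xyz',s['ee_rot']).as_matrix()
    y0=s['ee_rot'][2];dy=0
    if yaw is not None: dy=yaw
    d=np.array([x,y,z])-p
    # turn is about tool z; units for translation at the present orientation
    print("t units (present axes)",np.round(R.T@d/.03,2),"rz units to yaw",None if yaw is None else np.round(-(yaw-y0)/.08,2),"yaw0",round(y0,4))
def plates(im,C,sat=60,vmin=70):
    hsv=cv2.cvtColor(im,cv2.COLOR_BGR2HSV)
    m=((hsv[...,1]<sat)&(hsv[...,2]>vmin)).astype(np.uint8)
    m=cv2.morphologyEx(m,cv2.MORPH_OPEN,np.ones((2,2)))
    out=[]
    for c in cv2.findContours(m,cv2.RETR_EXTERNAL,cv2.CHAIN_APPROX_NONE)[0]:
        if cv2.contourArea(c)<60:continue
        q,w,h,a=rect(C,c)
        if 65<w<95 and 40<h<60: out.append((q,w,h,a,c.reshape(-1,2).mean(0)))
    return out
E
python3 - <<'E'
from h import *
im=cv2.imread("pics/top0.png");C=cam("top")
for sat in(50,70,90):
  print(sat)
  for q,w,h,a,c in plates(im,C,sat):print(q.round(4),round(w),round(h),round(a,3),c.round())
px=np.array([[246,205],[345/1.5625,352/1.5625],[419/1.5625,356/1.5625]])
print(cast(C,px[:1],.012),cast(C,px[1:],.064))
print(cast(C,np.array([[508,283],[202,322],[283,340],[517,331],[583,301]])/1.5625,.007))
cv2.imwrite("pics/crop.png",cv2.resize(im[120:240,215:400],None,fx=4.3,fy=4.3,interpolation=cv2.INTER_CUBIC))
E
```

```text
50
[0.4548 0.2298] 82 50 0.542 [182. 219.]
[ 0.4654 -0.2592] 80 50 2.497 [331. 213.]
[0.4959 0.4027] 81 50 3.039 [130. 207.]
[ 0.5274 -0.4061] 82 51 2.786 [374. 193.]
[ 0.5709 -0.244 ] 81 50 2.72 [326. 181.]
70
[0.4547 0.2299] 82 51 0.56 [182. 219.]
[ 0.4656 -0.2594] 82 51 2.513 [332. 213.]
[0.4959 0.4031] 81 52 3.06 [130. 207.]
[ 0.5274 -0.4058] 83 51 2.761 [374. 193.]
[ 0.5704 -0.2435] 83 52 2.716 [325. 181.]
90
[0.4551 0.2296] 83 52 0.56 [182. 219.]
[ 0.4653 -0.2597] 84 53 2.504 [331. 213.]
[0.4962 0.4031] 82 54 3.055 [130. 207.]
[ 0.527  -0.4059] 85 53 2.786 [374. 194.]
[ 0.5704 -0.2441] 84 54 2.713 [325. 182.]
[[0.49532655 0.02048654 0.012     ]] [[ 0.42553383  0.10004556  0.064     ]
 [ 0.4150673  -0.04745668  0.064     ]]
[[ 0.57146341 -0.24276023  0.007     ]
 [ 0.49831166  0.4052428   0.007     ]
 [ 0.45791761  0.23253444  0.007     ]
 [ 0.46863891 -0.25748718  0.007     ]
 [ 0.53027666 -0.40339647  0.007     ]]
```

View pics/crop.png

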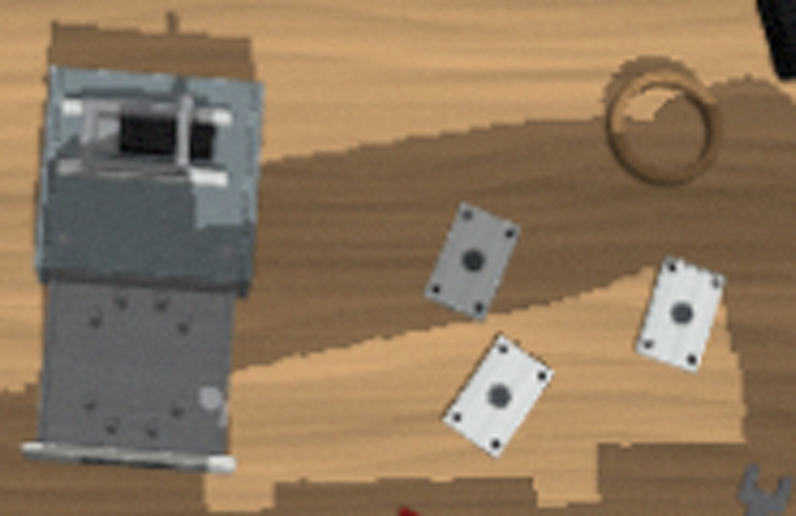

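The crop confirms three bare aluminium plates and the open drawer with its eight pins. All five plates measure about 81x50 mm, as they should. I'm moving over the nest now for a closer wrist view.

>>> move_arm([
  {"rz": -1},
  {"rz": -1},
  {"rz": -1},
  {"rz": -1},
  {"rz": -1},
  {"rz": -1},
  {"rz": -1},
  {"rz": -1},
  {"rz": -1},
  {"rz": -1},
  {"rz": -1},
  {"rz": -1},
  {"rz": -1},
  {"rz": -1},
  {"rz": -1},
  {"rz": -1},
  {"rz": -1},
  {"rz": -1},
  {"rz": -1},
  {"rz": -1},
])

```text
$.commands[0]: bad value
```

>>> move_arm([
  {"rz": -1},
  {"rz": -1},
  {"rz": -1},
  {"rz": -1},
  {"rz": -1},
  {"rz": -1},
  {"rz": -1},
  {"rz": -1},
  {"rz": -1},
  {"rz": -1},
  {"rz": -1},
  {"rz": -1},
  {"rz": -1},
  {"rz": -1},
  {"rz": -1},
  {"rz": -0.5},
  {},
])

```text
$.commands[0]: bad value
```

```bash
python3 -c "
from h import *
print(bot.sense()['ee_rot'],bot.sense()['tool_pos']);go(.45,.02,.25,3.07);go(.465,-.259,.2)"
```

```text
[-3.13975748e+00 -2.36066934e-04  2.25818712e-01] [ 0.11748575 -0.51119624  0.23038004]
t units (present axes) [ 14.77 -14.78  -0.62] rz units to yaw -35.55 yaw0 0.2258
t units (present axes) [13.17 -5.6   1.03] rz units to yaw None yaw0 0.2258
```

>>> move_arm([
  {"tx": 0,"ty": 0,"tz": 0,"rx": 0,"ry": 0,"rz": -1},
])

```text
time: 0.23
tool_pos: [0.1175, -0.5113, 0.2306]
ee_rot: [-3.14, -0.0, 0.307]
force: [-0.1, -0.5, 0.5]
opening: 0.0851
finger_force: 0.0
```

>>> move_arm([
  {"tx": 0,"ty": 0,"tz": 0,"rx": 0,"ry": 0,"rz": -1},
  {"tx": 0,"ty": 0,"tz": 0,"rx": 0,"ry": 0,"rz": -1},
  {"tx": 0,"ty": 0,"tz": 0,"rx": 0,"ry": 0,"rz": -1},
  {"tx": 0,"ty": 0,"tz": 0,"rx": 0,"ry": 0,"rz": -1},
  {"tx": 0,"ty": 0,"tz": 0,"rx": 0,"ry": 0,"rz": -1},
  {"tx": 0,"ty": 0,"tz": 0,"rx": 0,"ry": 0,"rz": -1},
  {"tx": 0,"ty": 0,"tz": 0,"rx": 0,"ry": 0,"rz": -1},
  {"tx": 0,"ty": 0,"tz": 0,"rx": 0,"ry": 0,"rz": -1},
  {"tx": 0,"ty": 0,"tz": 0,"rx": 0,"ry": 0,"rz": -1},
  {"tx": 0,"ty": 0,"tz": 0,"rx": 0,"ry": 0,"rz": -1},
  {"tx": 0,"ty": 0,"tz": 0,"rx": 0,"ry": 0,"rz": -1},
  {"tx": 0,"ty": 0,"tz": 0,"rx": 0,"ry": 0,"rz": -1},
  {"tx": 0,"ty": 0,"tz": 0,"rx": 0,"ry": 0,"rz": -1},
  {"tx": 0,"ty": 0,"tz": 0,"rx": 0,"ry": 0,"rz": -1},
  {"tx": 0,"ty": 0,"tz": 0,"rx": 0,"ry": 0,"rz": -1},
  {"tx": 0,"ty": 0,"tz": 0,"rx": 0,"ry": 0,"rz": -1},
  {"tx": 0,"ty": 0,"tz": 0,"rx": 0,"ry": 0,"rz": -1},
])

```text
time: 1.65
tool_pos: [0.1175, -0.5114, 0.2308]
ee_rot: [-3.142, -0.001, 1.67]
force: [-1.1, -0.1, -0.5]
opening: 0.0852
finger_force: 0.0
```

>>> move_arm([
  {"tx": 0,"ty": 0,"tz": 0,"rx": 0,"ry": 0,"rz": -1},
  {"tx": 0,"ty": 0,"tz": 0,"rx": 0,"ry": 0,"rz": -1},
  {"tx": 0,"ty": 0,"tz": 0,"rx": 0,"ry": 0,"rz": -1},
  {"tx": 0,"ty": 0,"tz": 0,"rx": 0,"ry": 0,"rz": -1},
  {"tx": 0,"ty": 0,"tz": 0,"rx": 0,"ry": 0,"rz": -1},
  {"tx": 0,"ty": 0,"tz": 0,"rx": 0,"ry": 0,"rz": -1},
  {"tx": 0,"ty": 0,"tz": 0,"rx": 0,"ry": 0,"rz": -1},
  {"tx": 0,"ty": 0,"tz": 0,"rx": 0,"ry": 0,"rz": -1},
  {"tx": 0,"ty": 0,"tz": 0,"rx": 0,"ry": 0,"rz": -1},
  {"tx": 0,"ty": 0,"tz": 0,"rx": 0,"ry": 0,"rz": -1},
  {"tx": 0,"ty": 0,"tz": 0,"rx": 0,"ry": 0,"rz": -1},
  {"tx": 0,"ty": 0,"tz": 0,"rx": 0,"ry": 0,"rz": -1},
  {"tx": 0,"ty": 0,"tz": 0,"rx": 0,"ry": 0,"rz": -1},
  {"tx": 0,"ty": 0,"tz": 0,"rx": 0,"ry": 0,"rz": -1},
  {"tx": 0,"ty": 0,"tz": 0,"rx": 0,"ry": 0,"rz": -1},
  {"tx": 0,"ty": 0,"tz": 0,"rx": 0,"ry": 0,"rz": -1},
  {"tx": 0,"ty": 0,"tz": 0,"rx": 0,"ry": 0,"rz": -1},
  {"tx": 0,"ty": 0,"tz": 0,"rx": 0,"ry": 0,"rz": -0.5},
  {"tx": 0,"ty": 0,"tz": 0,"rx": 0,"ry": 0,"rz": 0},
])

```text
time: 3.23
tool_pos: [0.1175, -0.5114, 0.2308]
ee_rot: [3.141, -0.0, 3.066]
force: [0.0, -0.5, -1.0]
opening: 0.0855
finger_force: 0.0
```

```bash
python3 -c "
from h import *
go(.47,.02,.25,3.07)"
```

```text
t units (present axes) [-10.39  18.55  -0.62] rz units to yaw -0.04 yaw0 3.0665
```

>>> move_arm([
  {"tx": -0.52,"ty": 0.93,"tz": -0.03,"rx": 0,"ry": 0,"rz": 0},
  {"tx": -0.52,"ty": 0.93,"tz": -0.03,"rx": 0,"ry": 0,"rz": 0},
  {"tx": -0.52,"ty": 0.93,"tz": -0.03,"rx": 0,"ry": 0,"rz": 0},
  {"tx": -0.52,"ty": 0.93,"tz": -0.03,"rx": 0,"ry": 0,"rz": 0},
  {"tx": -0.52,"ty": 0.93,"tz": -0.03,"rx": 0,"ry": 0,"rz": 0},
  {"tx": -0.52,"ty": 0.93,"tz": -0.03,"rx": 0,"ry": 0,"rz": 0},
  {"tx": -0.52,"ty": 0.93,"tz": -0.03,"rx": 0,"ry": 0,"rz": 0},
  {"tx": -0.52,"ty": 0.93,"tz": -0.03,"rx": 0,"ry": 0,"rz": 0},
  {"tx": -0.52,"ty": 0.93,"tz": -0.03,"rx": 0,"ry": 0,"rz": 0},
  {"tx": -0.52,"ty": 0.93,"tz": -0.03,"rx": 0,"ry": 0,"rz": 0},
  {"tx": -0.52,"ty": 0.93,"tz": -0.03,"rx": 0,"ry": 0,"rz": 0},
  {"tx": -0.52,"ty": 0.93,"tz": -0.03,"rx": 0,"ry": 0,"rz": 0},
  {"tx": -0.52,"ty": 0.93,"tz": -0.03,"rx": 0,"ry": 0,"rz": 0},
  {"tx": -0.52,"ty": 0.93,"tz": -0.03,"rx": 0,"ry": 0,"rz": 0},
  {"tx": -0.52,"ty": 0.93,"tz": -0.03,"rx": 0,"ry": 0,"rz": 0},
  {"tx": -0.52,"ty": 0.93,"tz": -0.03,"rx": 0,"ry": 0,"rz": 0},
  {"tx": -0.52,"ty": 0.93,"tz": -0.03,"rx": 0,"ry": 0,"rz": 0},
  {"tx": -0.52,"ty": 0.93,"tz": -0.03,"rx": 0,"ry": 0,"rz": 0},
  {"tx": -0.52,"ty": 0.93,"tz": -0.03,"rx": 0,"ry": 0,"rz": 0},
  {"tx": -0.52,"ty": 0.93,"tz": -0.03,"rx": 0,"ry": 0,"rz": 0},
])

```text
time: 4.9
tool_pos: [0.4714, 0.0227, 0.2492]
ee_rot: [-3.141, -0.0, 3.065]
force: [0.1, -1.4, -0.8]
opening: 0.0855
finger_force: 0.0
```

>>> move_arm([
  {"tx": 0,"ty": 0,"tz": 0,"rx": 0,"ry": 0,"rz": 0},
  {"tx": 0,"ty": 0,"tz": 0,"rx": 0,"ry": 0,"rz": 0},
])

```text
time: 5.07
tool_pos: [0.471, 0.0223, 0.2487]
ee_rot: [-3.141, -0.001, 3.068]
force: [-0.6, 0.5, 0.3]
opening: 0.0854
finger_force: 0.0
```

```bash
python3 -c "
from h import *
im,C,s=shot('wrist','w1');cv2.imwrite('pics/w1b.png',cv2.resize(im,(800,600)))
print(s['tool_pos'],s['ee_rot'])"
```

```text
[0.47099003 0.02229688 0.24871044] [-3.14131588e+00 -1.46737603e-03  3.06812821e+00]
```

View pics/w1b.png

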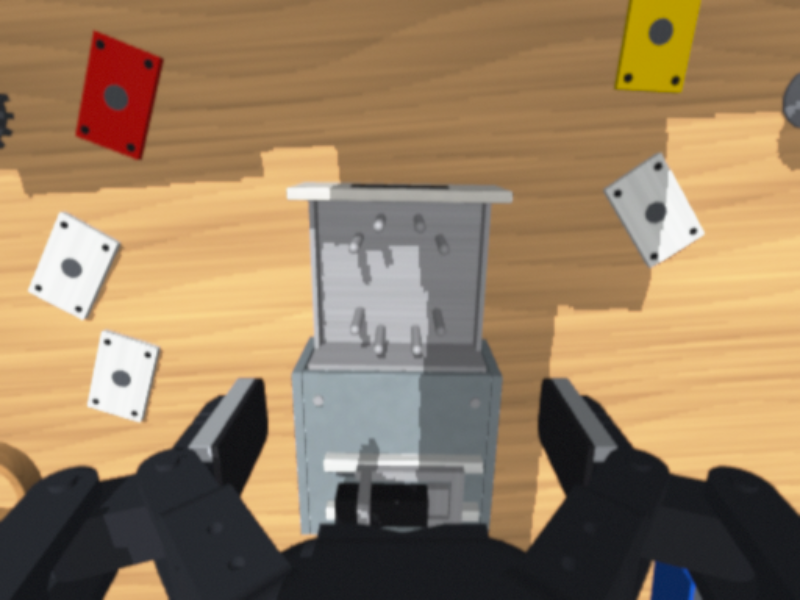

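The wrist view shows the nest's pins around (400,285), the panel at (400,192), the plunger and keeper at (400,490), and four of the neighbouring plates and decoys. I'll enlarge the pins.

```bash
python3 -c "
import cv2
im=cv2.imread('pics/w1.png');cv2.imwrite('pics/w1c.png',cv2.resize(im[128:232,190:322],None,fx=5.7,fy=5.7,interpolation=cv2.INTER_CUBIC))"
```

```text
(no output)
```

View pics/w1c.png

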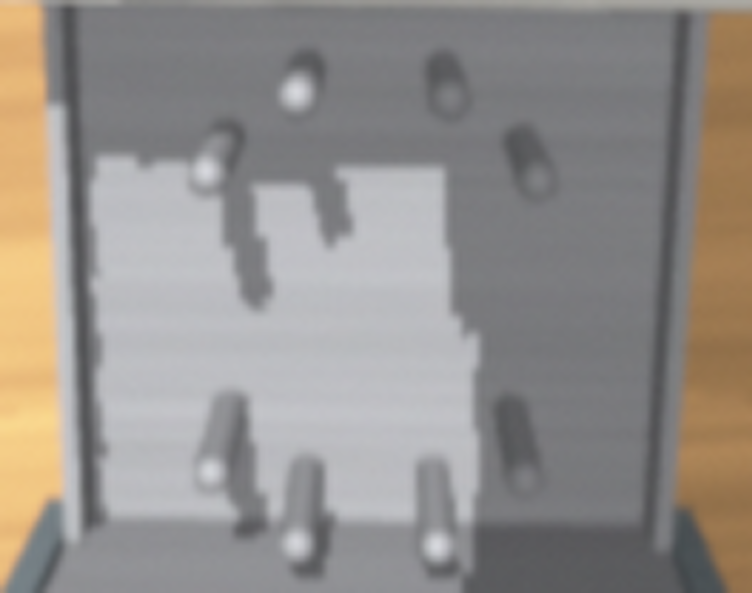

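Pin tops in the crop are at (296,94), (451,98), (206,172), (538,180), (211,472), (526,478), (296,545) and (438,546).

```bash
cat >> h.py <<'E'
PIN=np.array([[-48,-15],[-48,15],[-32,-33],[-32,33],[32,-33],[32,33],[48,-15],[48,15]])/1000
def fit(A,B):
    a,b=A.mean(0),B.mean(0);U,S,V=np.linalg.svd((A-a).T@(B-b));R=V.T@U.T
    return b-R@a,np.arctan2(R[1,0],R[0,0]),R
E
python3 - <<'E'
from h import *
im=cv2.imread('pics/w1.png')
s=dict(tool_pos=[0.47099003,0.02229688,0.24871044],ee_rot=[-3.14131588,-1.46737603e-03,3.06812821])
C=cam('wrist',s)
px=(np.array([(296,94),(451,98),(206,172),(538,180),(211,472),(526,478),(296,545),(438,546)])+.5)/5.7-.5+[190,128]
W=cast(C,px,.059)[:,:2];t,a,R=fit(PIN,W)
print(t,a,((W-(PIN@R.T+t))*1000).round(1))
# panel top edge outer, 800 px
for q in plates(im,C): print(q[0].round(4),round(q[1]),round(q[2]),round(q[3],3),q[4].round())
hsv=cv2.cvtColor(im,cv2.COLOR_BGR2HSV);print(hsv[130,270],hsv[70,75])
go(.4654,-.2592,.2,2.505)
E
```

```text
[0.49478373 0.01621896] -0.09144488220221442 [[ 0.1 -0.2]
 [ 0.4  0.1]
 [-0.1 -0. ]
 [ 0.4 -0.2]
 [-0.3  0.2]
 [-0.1  0.1]
 [-0.  -0. ]
 [-0.3  0.1]]
[ 0.5759 -0.2419] 84 52 2.714 [ 79. 241.]
[ 0.4712 -0.2579] 83 53 2.51 [ 47. 171.]
[0.4606 0.2301] 82 52 0.552 [419. 135.]
[120   6 126] [  0 153 118]
t units (present axes) [-0.53 -9.34  1.63] rz units to yaw 7.02 yaw0 3.0666
```

The pin fit residual is at most 0.4 mm: nest at (0.4948, 0.0162), yaw -0.091. Next is the plate at (0.468, -0.259).

>>> move_arm([
  {"tx": 0,"ty": -1,"tz": 0,"rx": 0,"ry": 0,"rz": 0},
  {"tx": 0,"ty": -1,"tz": 0,"rx": 0,"ry": 0,"rz": 0},
  {"tx": 0,"ty": -1,"tz": 0,"rx": 0,"ry": 0,"rz": 0},
  {"tx": 0,"ty": -1,"tz": 0,"rx": 0,"ry": 0,"rz": 0},
  {"tx": 0,"ty": -1,"tz": 0,"rx": 0,"ry": 0,"rz": 0},
  {"tx": 0,"ty": -1,"tz": 0,"rx": 0,"ry": 0,"rz": 0},
  {"tx": 0,"ty": -1,"tz": 0,"rx": 0,"ry": 0,"rz": 0},
  {"tx": 0,"ty": -1,"tz": 0,"rx": 0,"ry": 0,"rz": 0},
  {"tx": 0.1,"ty": -0.9,"tz": 0,"rx": 0,"ry": 0,"rz": 0},
  {"tx": 0,"ty": 0,"tz": 0,"rx": 0,"ry": 0,"rz": 1},
  {"tx": 0,"ty": 0,"tz": 0,"rx": 0,"ry": 0,"rz": 1},
  {"tx": 0,"ty": 0,"tz": 0,"rx": 0,"ry": 0,"rz": 1},
  {"tx": 0,"ty": 0,"tz": 0,"rx": 0,"ry": 0,"rz": 1},
  {"tx": 0,"ty": 0,"tz": 0,"rx": 0,"ry": 0,"rz": 1},
  {"tx": 0,"ty": 0,"tz": 0,"rx": 0,"ry": 0,"rz": 1},
  {"tx": 0,"ty": 0,"tz": 0,"rx": 0,"ry": 0,"rz": 1},
  {"tx": 0,"ty": 0,"tz": 0,"rx": 0,"ry": 0,"rz": 0},
  {"tx": 0,"ty": 0,"tz": 0,"rx": 0,"ry": 0,"rz": 0},
], fingers=0.55)

```text
time: 6.62
tool_pos: [0.4466, -0.2457, 0.2494]
ee_rot: [-3.141, -0.0, 2.506]
force: [0.4, 1.3, 0.9]
opening: 0.0663
finger_force: 0.0
```

```bash
cat >> h.py <<'E'
def look(name=None,z=.007):
    im,C,s=shot('wrist',name);R=Ro.from_euler('xyz',s['ee_rot']).as_matrix()
    print("tcp",s['tool_pos'].round(4),"yaw",s['ee_rot'][2].round(4))
    for q,w,h,a,c in plates(im,C):
        d=R.T@(np.r_[q,0]-np.r_[s['tool_pos'][:2],0]);yaw=s['ee_rot'][2]
        e=(a-yaw+np.pi/2)%np.pi-np.pi/2
        print("plate",q.round(4),round(w,1),round(h,1),"px",c.round(),"tool dx,dy units",(d[:2]/.03).round(2),"mm",(d[:2]*1000).round(1),"rz units",round(-e/.08,2))
E
python3 -c "
from h import *
look('w2')"
```

```text
tcp [ 0.4466 -0.2457  0.2494] yaw 2.5055
plate [ 0.5333 -0.4057] 82.8 52.3 px [208. 266.] tool dx,dy units [-5.49 -2.57] mm [-164.8  -77.2] rz units -3.5
plate [ 0.4722 -0.2598] 80.1 51.2 px [261. 176.] tool dx,dy units [-0.96  0.13] mm [-28.9   3.8] rz units 0.0
```

>>> move_arm([
  {"tx": -0.87,"ty": 0.07,"tz": 0.9,"rx": 0,"ry": 0,"rz": 0},
  {"tx": 0,"ty": 0,"tz": 1,"rx": 0,"ry": 0,"rz": 0},
  {"tx": 0,"ty": 0,"tz": 1,"rx": 0,"ry": 0,"rz": 0},
  {"tx": 0,"ty": 0,"tz": 1,"rx": 0,"ry": 0,"rz": 0},
  {"tx": 0,"ty": 0,"tz": 1,"rx": 0,"ry": 0,"rz": 0},
  {"tx": 0,"ty": 0,"tz": 1,"rx": 0,"ry": 0,"rz": 0},
  {"tx": 0,"ty": 0,"tz": 1,"rx": 0,"ry": 0,"rz": 0},
  {"tx": 0,"ty": 0,"tz": 0.8,"rx": 0,"ry": 0,"rz": 0},
  {"tx": 0,"ty": 0,"tz": 0.2,"rx": 0,"ry": 0,"rz": 0},
  {"tx": 0,"ty": 0,"tz": 0,"rx": 0,"ry": 0,"rz": 0},
])

```text
time: 7.5
tool_pos: [0.4675, -0.2574, 0.0097]
ee_rot: [-3.141, -0.006, 2.506]
force: [-0.8, 0.3, 1.1]
opening: 0.0666
finger_force: 0.0
```

>>> move_arm([
  {"tx": 0,"ty": 0,"tz": 0.1,"rx": 0,"ry": 0,"rz": 0},
  {"tx": 0,"ty": 0,"tz": 0.1,"rx": 0,"ry": 0,"rz": 0},
  {"tx": 0,"ty": 0,"tz": 0,"rx": 0,"ry": 0,"rz": 0},
])

```text
time: 7.75
tool_pos: [0.4711, -0.2597, 0.008]
ee_rot: [3.142, 0.003, 2.506]
force: [0.1, -0.3, 0.8]
opening: 0.0663
finger_force: 0.0
```

>>> move_arm([
  {"tx": 0,"ty": 0,"tz": 0.1,"rx": 0,"ry": 0,"rz": 0},
  {"tx": 0,"ty": 0,"tz": 0.1,"rx": 0,"ry": 0,"rz": 0},
  {"tx": 0,"ty": 0,"tz": 0,"rx": 0,"ry": 0,"rz": 0},
])

```text
time: 8.0
tool_pos: [0.47, -0.2587, 0.0003]
ee_rot: [-3.142, 0.0, 2.506]
force: [-0.1, 0.1, -0.8]
opening: 0.0663
finger_force: 0.0
```

>>> move_arm([
  {"tx": 0,"ty": 0,"tz": 0.1,"rx": 0,"ry": 0,"rz": 0},
  {"tx": 0,"ty": 0,"tz": 0,"rx": 0,"ry": 0,"rz": 0},
  {"tx": 0,"ty": 0,"tz": 0,"rx": 0,"ry": 0,"rz": 0},
])

```text
time: 8.25
tool_pos: [0.4697, -0.2585, -0.003]
ee_rot: [-3.142, -0.001, 2.506]
force: [-0.2, -0.6, -0.1]
opening: 0.066
finger_force: 0.0
```

>>> move_arm([
  {"tx": 0,"ty": 0,"tz": 0,"rx": 0,"ry": 0,"rz": 0},
  {"tx": 0,"ty": 0,"tz": 0,"rx": 0,"ry": 0,"rz": 0},
  {"tx": 0,"ty": 0,"tz": 0,"rx": 0,"ry": 0,"rz": 0},
  {"tx": 0,"ty": 0,"tz": 0,"rx": 0,"ry": 0,"rz": 0},
  {"tx": 0,"ty": 0,"tz": 0,"rx": 0,"ry": 0,"rz": 0},
  {"tx": 0,"ty": 0,"tz": 0,"rx": 0,"ry": 0,"rz": 0},
], fingers=-1, newtons=60)

```text
time: 8.75
tool_pos: [0.4703, -0.259, -0.0022]
ee_rot: [-3.142, 0.001, 2.506]
force: [-0.8, -0.7, 3.2]
opening: 0.0478
finger_force: 62.0
```

>>> move_arm([
  {"tx": 0,"ty": 0,"tz": -0.5,"rx": 0,"ry": 0,"rz": 0},
  {"tx": 0,"ty": 0,"tz": -1,"rx": 0,"ry": 0,"rz": 0},
  {"tx": 0,"ty": 0,"tz": -1,"rx": 0,"ry": 0,"rz": 0},
  {"tx": 0,"ty": 0,"tz": -1,"rx": 0,"ry": 0,"rz": 0},
  {"tx": 0,"ty": 0,"tz": -1,"rx": 0,"ry": 0,"rz": 0},
  {"tx": 0,"ty": 0,"tz": 0,"rx": 0,"ry": 0,"rz": 0},
  {"tx": 0,"ty": 0,"tz": 0,"rx": 0,"ry": 0,"rz": 0},
])

```text
time: 9.33
tool_pos: [0.4712, -0.2597, 0.1345]
ee_rot: [3.142, 0.005, 2.506]
force: [-0.6, 1.2, -0.7]
opening: 0.0479
finger_force: 62.0
```

```bash
python3 -c "
from h import *
im,C,s=shot('wrist','w3');p=s['tool_pos'];print(p)
look(None,p[2]+.009)
cv2.imwrite('pics/w3b.png',cv2.resize(im,(640,480)))
R=Ro.from_euler('xyz',s['ee_rot']).as_matrix()
X=[p+R@np.array([x,y,-.009]) for x in(-.04,.04) for y in(-.025,.025)]
print((proj(C,X)*1.25).round())"
```

```text
[ 0.471236   -0.25968307  0.1345151 ]
tcp [ 0.47   -0.2588  0.1323] yaw 2.5058
[[266. 398.]
 [381. 398.]
 [256. 220.]
 [391. 220.]]
```

View pics/w3b.png

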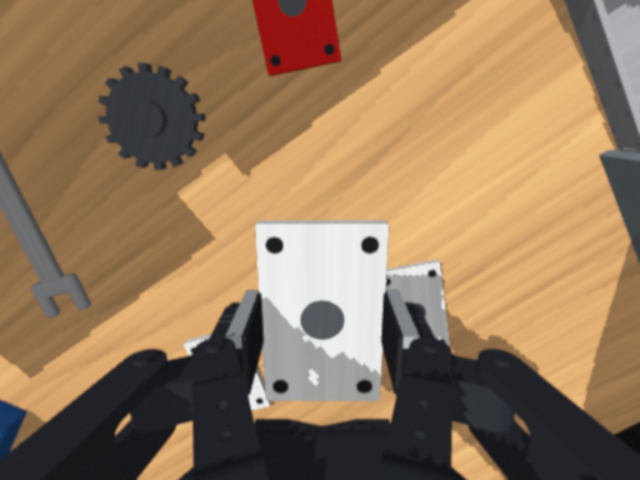

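The wrist view at 640 px shows the plate held square and centred, with its disc at (322,320). It is about 1 mm from the TCP, so the wrist calibration holds to about 1 mm. I'm carrying it to the nest.

>>> move_arm([
  {"tx": 0,"ty": 0,"tz": 0,"rx": 0,"ry": 0,"rz": -1},
  {"tx": 0,"ty": 0,"tz": 0,"rx": 0,"ry": 0,"rz": -1},
  {"tx": 0,"ty": 0,"tz": 0,"rx": 0,"ry": 0,"rz": -1},
  {"tx": 0,"ty": 0,"tz": 0,"rx": 0,"ry": 0,"rz": -1},
  {"tx": 0,"ty": 0,"tz": 0,"rx": 0,"ry": 0,"rz": -1},
  {"tx": 0,"ty": 0,"tz": 0,"rx": 0,"ry": 0,"rz": -1},
  {"tx": 0,"ty": 0,"tz": 0,"rx": 0,"ry": 0,"rz": -0.8},
  {"tx": 0,"ty": 1,"tz": 0,"rx": 0,"ry": 0,"rz": 0},
  {"tx": 0,"ty": 1,"tz": 0,"rx": 0,"ry": 0,"rz": 0},
  {"tx": 0,"ty": 1,"tz": 0,"rx": 0,"ry": 0,"rz": 0},
  {"tx": 0,"ty": 1,"tz": 0,"rx": 0,"ry": 0,"rz": 0},
  {"tx": 0,"ty": 1,"tz": 0,"rx": 0,"ry": 0,"rz": 0},
  {"tx": 0,"ty": 1,"tz": 0,"rx": 0,"ry": 0,"rz": 0},
  {"tx": 0,"ty": 1,"tz": 0,"rx": 0,"ry": 0,"rz": 0},
  {"tx": 0,"ty": 1,"tz": 0,"rx": 0,"ry": 0,"rz": 0},
  {"tx": 0.08,"ty": 1,"tz": 0,"rx": 0,"ry": 0,"rz": 0},
  {"tx": 0,"ty": 0.2,"tz": 0,"rx": 0,"ry": 0,"rz": 0},
  {"tx": 0,"ty": 0,"tz": 0,"rx": 0,"ry": 0,"rz": 0},
  {"tx": 0,"ty": 0,"tz": 0,"rx": 0,"ry": 0,"rz": 0},
  {"tx": 0,"ty": 0,"tz": 0,"rx": 0,"ry": 0,"rz": 0},
])

```text
time: 11.1
tool_pos: [0.4922, 0.0154, 0.1311]
ee_rot: [-3.141, -0.002, 3.049]
force: [0.5, -0.3, -0.7]
opening: 0.0483
finger_force: 62.0
```

```bash
python3 -c "
from h import *
go(.493,.0168,.012,3.05)"
```

```text
t units (present axes) [-0.03  0.05  3.97] rz units to yaw -0.02 yaw0 3.0488
```

>>> move_arm([
  {"tx": -0.03,"ty": 0.05,"tz": 0.8,"rx": 0,"ry": 0,"rz": 0},
  {"tx": 0,"ty": 0,"tz": 0.8,"rx": 0,"ry": 0,"rz": 0},
  {"tx": 0,"ty": 0,"tz": 0.5,"rx": 0,"ry": 0,"rz": 0},
  {"tx": 0,"ty": 0,"tz": 0.3,"rx": 0,"ry": 0,"rz": 0},
  {"tx": 0,"ty": 0,"tz": 0.3,"rx": 0,"ry": 0,"rz": 0},
  {"tx": 0,"ty": 0,"tz": 0.3,"rx": 0,"ry": 0,"rz": 0},
  {"tx": 0,"ty": 0,"tz": 0.3,"rx": 0,"ry": 0,"rz": 0},
  {"tx": 0,"ty": 0,"tz": 0.3,"rx": 0,"ry": 0,"rz": 0},
  {"tx": 0,"ty": 0,"tz": 0.2,"rx": 0,"ry": 0,"rz": 0},
  {"tx": 0,"ty": 0,"tz": 0.1,"rx": 0,"ry": 0,"rz": 0},
  {"tx": 0,"ty": 0,"tz": 0,"rx": 0,"ry": 0,"rz": 0},
  {"tx": 0,"ty": 0,"tz": 0,"rx": 0,"ry": 0,"rz": 0},
])

```text
time: 12.1
tool_pos: [0.494, 0.0178, 0.0154]
ee_rot: [3.142, 0.0, 3.05]
force: [-0.6, 0.8, -0.1]
opening: 0.0475
finger_force: 65.2
```

>>> move_arm([
  {"tx": 0,"ty": -0.02,"tz": 0.08,"rx": 0,"ry": 0,"rz": 0},
  {"tx": 0,"ty": 0,"tz": 0,"rx": 0,"ry": 0,"rz": 0},
  {"tx": 0,"ty": 0,"tz": 0,"rx": 0,"ry": 0,"rz": 0},
])

```text
time: 12.35
tool_pos: [0.4941, 0.0171, 0.0132]
ee_rot: [-3.142, 0.001, 3.05]
force: [-0.3, -0.4, -1.1]
opening: 0.0478
finger_force: 65.2
```

>>> move_arm([
  {"tx": 0,"ty": 0,"tz": 0,"rx": 0,"ry": 0,"rz": 0},
  {"tx": 0,"ty": 0,"tz": 0,"rx": 0,"ry": 0,"rz": 0},
  {"tx": 0,"ty": 0,"tz": 0,"rx": 0,"ry": 0,"rz": 0},
  {"tx": 0,"ty": 0,"tz": -0.2,"rx": 0,"ry": 0,"rz": 0},
  {"tx": 0,"ty": 0,"tz": -1,"rx": 0,"ry": 0,"rz": 0},
  {"tx": 0,"ty": 0,"tz": -1,"rx": 0,"ry": 0,"rz": 0},
  {"tx": 0,"ty": 0,"tz": -1,"rx": 0,"ry": 0,"rz": 0},
  {"tx": 0,"ty": 0,"tz": -1,"rx": 0,"ry": 0,"rz": 0},
  {"tx": 0,"ty": 0,"tz": -1,"rx": 0,"ry": 0,"rz": 0},
  {"tx": 0,"ty": 0,"tz": -1,"rx": 0,"ry": 0,"rz": 0},
  {"tx": 0.8,"ty": 0,"tz": -1,"rx": 0,"ry": 0,"rz": 0},
  {"tx": 0,"ty": 0,"tz": -0.7,"rx": 0,"ry": 0,"rz": 0},
  {"tx": 0,"ty": 0,"tz": 0,"rx": 0,"ry": 0,"rz": 0},
  {"tx": 0,"ty": 0,"tz": 0,"rx": 0,"ry": 0,"rz": 0},
], fingers=0.4)

```text
time: 13.52
tool_pos: [0.471, 0.0193, 0.2523]
ee_rot: [-3.142, 0.005, 3.05]
force: [-1.0, -0.0, -0.6]
opening: 0.0601
finger_force: 0.0
```

```bash
python3 -c "
from h import *
im,C,s=shot('wrist','w4');cv2.imwrite('pics/w4c.png',cv2.resize(im[100:300,60:460],None,fx=2,fy=2,interpolation=cv2.INTER_CUBIC))
print(s['tool_pos'],s['ee_rot'])
hsv=cv2.cvtColor(im,cv2.COLOR_BGR2HSV)
n=np.array([.494,.0165,.019]);print(proj(C,n[None]))
look()
"
```

```text
[0.47101942 0.01926495 0.25232092] [-3.14150804  0.00505553  3.04984328]
[[257.65611859 173.82643336]]
tcp [0.4703 0.0193 0.2505] yaw 3.0498
plate [ 0.576  -0.2419] 84.4 52.3 px [ 84. 243.] tool dx,dy units [-4.31 -8.35] mm [-129.2 -250.5] rz units 4.22
plate [0.4606 0.2299] 82.0 52.0 px [421. 132.] tool dx,dy units [0.97 6.96] mm [ 29.  208.8] rz units -8.08
```

View pics/w4c.png

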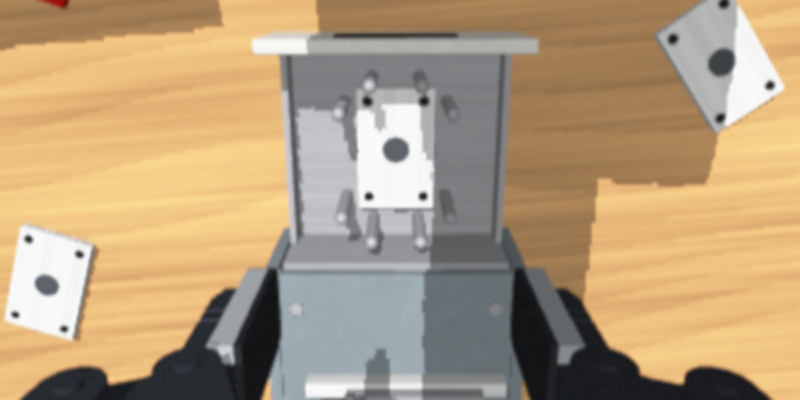

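The crop shows the plate flat between the pins, disc at (396,150), within 1 px of the nest's predicted centre. Next plate: (0.576, -0.242).

>>> move_arm([
  {"tx": -0.39,"ty": -0.9,"tz": 0,"rx": 0,"ry": 0,"rz": 0},
  {"tx": -0.39,"ty": -0.9,"tz": 0,"rx": 0,"ry": 0,"rz": 0},
  {"tx": -0.39,"ty": -0.9,"tz": 0,"rx": 0,"ry": 0,"rz": 0},
  {"tx": -0.39,"ty": -0.9,"tz": 0,"rx": 0,"ry": 0,"rz": 0},
  {"tx": -0.39,"ty": -0.9,"tz": 0,"rx": 0,"ry": 0,"rz": 0},
  {"tx": -0.39,"ty": -0.9,"tz": 0,"rx": 0,"ry": 0,"rz": 0},
  {"tx": -0.39,"ty": -0.9,"tz": 0,"rx": 0,"ry": 0,"rz": 0},
  {"tx": -0.39,"ty": -0.9,"tz": 0,"rx": 0,"ry": 0,"rz": 0},
  {"tx": -0.39,"ty": -0.9,"tz": 0,"rx": 0,"ry": 0,"rz": 0},
  {"tx": 0,"ty": 0,"tz": 0,"rx": 0,"ry": 0,"rz": 0.84},
  {"tx": 0,"ty": 0,"tz": 0,"rx": 0,"ry": 0,"rz": 0.84},
  {"tx": 0,"ty": 0,"tz": 0,"rx": 0,"ry": 0,"rz": 0.84},
  {"tx": 0,"ty": 0,"tz": 0,"rx": 0,"ry": 0,"rz": 0.84},
  {"tx": 0,"ty": 0,"tz": 0,"rx": 0,"ry": 0,"rz": 0.84},
  {"tx": 0,"ty": 0,"tz": 0,"rx": 0,"ry": 0,"rz": 0},
  {"tx": 0,"ty": 0,"tz": 0,"rx": 0,"ry": 0,"rz": 0},
  {"tx": 0,"ty": 0,"tz": 0,"rx": 0,"ry": 0,"rz": 0},
], fingers=0.55)

```text
time: 15.03
tool_pos: [0.5521, -0.2321, 0.2485]
ee_rot: [3.141, -0.002, 2.715]
force: [0.6, -0.5, -0.4]
opening: 0.0661
finger_force: 0.0
```

```bash
python3 -c "
from h import *
look('w5')"
```

```text
tcp [ 0.5521 -0.2321  0.2485] yaw 2.7152
plate [ 0.9756 -0.0066] 77.7 44.3 px [502. 331.] tool dx,dy units [-9.74 12.68] mm [-292.3  380.4] rz units -3.08
plate [ 0.5339 -0.4053] 81.5 52.1 px [136. 195.] tool dx,dy units [-1.84 -5.51] mm [ -55.1 -165.3] rz units -0.84
plate [ 0.5775 -0.2437] 79.8 50.7 px [258. 176.] tool dx,dy units [-0.93 -0.  ] mm [-28.   -0.1] rz units 0.0
```

>>> move_arm([
  {"tx": -0.9,"ty": 0,"tz": 1,"rx": 0,"ry": 0,"rz": 0},
  {"tx": 0,"ty": 0,"tz": 1,"rx": 0,"ry": 0,"rz": 0},
  {"tx": 0,"ty": 0,"tz": 1,"rx": 0,"ry": 0,"rz": 0},
  {"tx": 0,"ty": 0,"tz": 1,"rx": 0,"ry": 0,"rz": 0},
  {"tx": 0,"ty": 0,"tz": 1,"rx": 0,"ry": 0,"rz": 0},
  {"tx": 0,"ty": 0,"tz": 1,"rx": 0,"ry": 0,"rz": 0},
  {"tx": 0,"ty": 0,"tz": 1,"rx": 0,"ry": 0,"rz": 0},
  {"tx": 0,"ty": 0,"tz": 0.8,"rx": 0,"ry": 0,"rz": 0},
  {"tx": 0,"ty": 0,"tz": 0.3,"rx": 0,"ry": 0,"rz": 0},
  {"tx": 0,"ty": 0,"tz": 0.2,"rx": 0,"ry": 0,"rz": 0},
  {"tx": 0,"ty": 0,"tz": 0.1,"rx": 0,"ry": 0,"rz": 0},
  {"tx": 0,"ty": 0,"tz": 0,"rx": 0,"ry": 0,"rz": 0},
  {"tx": 0,"ty": 0,"tz": 0,"rx": 0,"ry": 0,"rz": 0},
])

```text
time: 16.17
tool_pos: [0.5785, -0.2443, 0.0]
ee_rot: [-3.141, 0.004, 2.714]
force: [0.4, 0.6, 0.6]
opening: 0.0664
finger_force: 0.0
```

>>> move_arm([
  {"tx": 0,"ty": 0,"tz": 0,"rx": 0,"ry": 0,"rz": 0},
  {"tx": 0,"ty": 0,"tz": 0,"rx": 0,"ry": 0,"rz": 0},
  {"tx": 0,"ty": 0,"tz": 0,"rx": 0,"ry": 0,"rz": 0},
  {"tx": 0,"ty": 0,"tz": 0,"rx": 0,"ry": 0,"rz": 0},
  {"tx": 0,"ty": 0,"tz": 0,"rx": 0,"ry": 0,"rz": 0},
  {"tx": 0,"ty": 0,"tz": 0,"rx": 0,"ry": 0,"rz": 0},
], fingers=-1)

```text
time: 16.67
tool_pos: [0.5789, -0.2444, 0.0007]
ee_rot: [-3.141, 0.005, 2.714]
force: [-1.1, 1.0, 6.4]
opening: 0.0475
finger_force: 62.1
```

>>> move_arm([
  {"tx": 0,"ty": 0,"tz": -0.5,"rx": 0,"ry": 0,"rz": 0},
  {"tx": 0,"ty": 0,"tz": -1,"rx": 0,"ry": 0,"rz": 0},
  {"tx": 0,"ty": 0,"tz": -1,"rx": 0,"ry": 0,"rz": 0},
  {"tx": 0,"ty": 0,"tz": -1,"rx": 0,"ry": 0,"rz": 0},
  {"tx": 0,"ty": 0,"tz": -1,"rx": 0,"ry": 0,"rz": -0.8},
  {"tx": 0,"ty": 0,"tz": 0,"rx": 0,"ry": 0,"rz": -0.8},
  {"tx": 0,"ty": 0,"tz": 0,"rx": 0,"ry": 0,"rz": -0.8},
  {"tx": 0,"ty": 0,"tz": 0,"rx": 0,"ry": 0,"rz": -0.8},
  {"tx": 0,"ty": 0,"tz": 0,"rx": 0,"ry": 0,"rz": -0.98},
  {"tx": 0,"ty": 0,"tz": 0,"rx": 0,"ry": 0,"rz": 0},
  {"tx": 0,"ty": 0,"tz": 0,"rx": 0,"ry": 0,"rz": 0},
])

```text
time: 17.58
tool_pos: [0.577, -0.2435, 0.1329]
ee_rot: [3.142, -0.0, 3.046]
force: [-0.1, 0.9, -0.7]
opening: 0.0472
finger_force: 61.8
```

```bash
cat >> h.py <<'E'
NEST=np.array([.4948,.0162]);NYAW=3.05
def held(name=None,z=None):
    im,C,s=shot('wrist',name);p=s['tool_pos'];R=Ro.from_euler('xyz',s['ee_rot']).as_matrix()
    g=cv2.GaussianBlur(cv2.cvtColor(im,cv2.COLOR_BGR2GRAY),(3,3),0)[225:292,222:292]
    m=cv2.adaptiveThreshold(g,255,cv2.ADAPTIVE_THRESH_MEAN_C,cv2.THRESH_BINARY_INV,61,25)
    n,l,st,ce=cv2.connectedComponentsWithStats(m)
    for i in range(1,n):
        w,h,a=st[i,2:5]
        if 300<a<1400 and .7<w/h<1.4:
            c=ce[i]+[222,225];q=cast(C,c,p[2]+.008)[0];d=R.T@(q-p)
            print("disc",c.round(1),"area",a,"tool mm",(d*1000).round(1)[:2])
            R2=Ro.from_euler('xyz',[np.pi,0,NYAW]).as_matrix()
            t=NEST-(R2@np.r_[d[:2],0])[:2];print("TCP target",t.round(4))
            go(t[0],t[1],.012 if z is None else z,NYAW)
    print("tcp",p.round(4),"open",s['opening'])
E
python3 -c "
from h import *
held('w6',.021)
im=cv2.imread('pics/w3.png')"
```

```text
disc [257.4 246.4] area 888 tool mm [ 3.4 -0.8]
TCP target [0.4982 0.0167]
t units (present axes) [3.44 8.38 3.73] rz units to yaw -0.05 yaw0 3.0464
tcp [ 0.577  -0.2435  0.1329] open 0.04717226842138546
```

>>> move_arm([
  {"tx": 0.38,"ty": 0.93,"tz": 0,"rx": 0,"ry": 0,"rz": -0.05},
  {"tx": 0.38,"ty": 0.93,"tz": 0,"rx": 0,"ry": 0,"rz": 0},
  {"tx": 0.38,"ty": 0.93,"tz": 0,"rx": 0,"ry": 0,"rz": 0},
  {"tx": 0.38,"ty": 0.93,"tz": 0,"rx": 0,"ry": 0,"rz": 0},
  {"tx": 0.38,"ty": 0.93,"tz": 0,"rx": 0,"ry": 0,"rz": 0},
  {"tx": 0.38,"ty": 0.93,"tz": 0,"rx": 0,"ry": 0,"rz": 0},
  {"tx": 0.38,"ty": 0.93,"tz": 0,"rx": 0,"ry": 0,"rz": 0},
  {"tx": 0.38,"ty": 0.93,"tz": 0,"rx": 0,"ry": 0,"rz": 0},
  {"tx": 0.38,"ty": 0.93,"tz": 0,"rx": 0,"ry": 0,"rz": 0},
  {"tx": 0,"ty": 0,"tz": 0,"rx": 0,"ry": 0,"rz": 0},
  {"tx": 0,"ty": 0,"tz": 0,"rx": 0,"ry": 0,"rz": 0},
  {"tx": 0,"ty": 0,"tz": 0,"rx": 0,"ry": 0,"rz": 0},
  {"tx": 0,"ty": 0,"tz": 0,"rx": 0,"ry": 0,"rz": 0},
])

```text
time: 18.72
tool_pos: [0.4978, 0.0149, 0.133]
ee_rot: [-3.141, 0.0, 3.051]
force: [0.3, -0.5, -0.6]
opening: 0.0472
finger_force: 61.9
```

```bash
python3 -c "
from h import *
held(None,.02)"
```

```text
disc [257.8 246.5] area 877 tool mm [ 3.3 -0.6]
TCP target [0.4982 0.0165]
t units (present axes) [-0.01  0.06  3.76] rz units to yaw 0.0 yaw0 3.0503
tcp [0.4978 0.0149 0.133 ] open 0.04720710226751693
```

>>> move_arm([
  {"tx": 0,"ty": 0.05,"tz": 0.9,"rx": 0,"ry": 0,"rz": 0},
  {"tx": 0,"ty": 0,"tz": 0.9,"rx": 0,"ry": 0,"rz": 0},
  {"tx": 0,"ty": 0,"tz": 0.4,"rx": 0,"ry": 0,"rz": 0},
  {"tx": 0,"ty": 0,"tz": 0.3,"rx": 0,"ry": 0,"rz": 0},
  {"tx": 0,"ty": 0,"tz": 0.3,"rx": 0,"ry": 0,"rz": 0},
  {"tx": 0,"ty": 0,"tz": 0.3,"rx": 0,"ry": 0,"rz": 0},
  {"tx": 0,"ty": 0,"tz": 0.3,"rx": 0,"ry": 0,"rz": 0},
  {"tx": 0,"ty": 0,"tz": 0.2,"rx": 0,"ry": 0,"rz": 0},
  {"tx": 0,"ty": 0,"tz": 0.1,"rx": 0,"ry": 0,"rz": 0},
  {"tx": 0,"ty": 0,"tz": 0,"rx": 0,"ry": 0,"rz": 0},
  {"tx": 0,"ty": 0,"tz": 0,"rx": 0,"ry": 0,"rz": 0},
])

```text
time: 19.68
tool_pos: [0.4977, 0.0174, 0.0221]
ee_rot: [3.142, 0.0, 3.052]
force: [-0.5, 0.4, -1.0]
opening: 0.0475
finger_force: 61.9
```

>>> move_arm([
  {"tx": 0,"ty": 0,"tz": 0,"rx": 0,"ry": 0,"rz": 0},
  {"tx": 0,"ty": 0,"tz": 0,"rx": 0,"ry": 0,"rz": 0},
  {"tx": 0,"ty": 0,"tz": 0,"rx": 0,"ry": 0,"rz": 0},
  {"tx": 0,"ty": 0,"tz": -0.2,"rx": 0,"ry": 0,"rz": 0},
  {"tx": 0,"ty": 0,"tz": -1,"rx": 0,"ry": 0,"rz": 0},
  {"tx": 0,"ty": 0,"tz": -1,"rx": 0,"ry": 0,"rz": 0},
  {"tx": 0,"ty": 0,"tz": -1,"rx": 0,"ry": 0,"rz": 0},
  {"tx": 0,"ty": 0,"tz": -1,"rx": 0,"ry": 0,"rz": 0},
  {"tx": 0,"ty": 0,"tz": -1,"rx": 0,"ry": 0,"rz": 0},
  {"tx": 0,"ty": 0,"tz": -1,"rx": 0,"ry": 0,"rz": 0},
  {"tx": 0.8,"ty": 0,"tz": -1,"rx": 0,"ry": 0,"rz": 0},
  {"tx": 0,"ty": 0,"tz": -0.5,"rx": 0,"ry": 0,"rz": 0},
  {"tx": 0,"ty": 0,"tz": 0,"rx": 0,"ry": 0,"rz": 0},
  {"tx": 0,"ty": 0,"tz": 0,"rx": 0,"ry": 0,"rz": 0},
  {"tx": 0,"ty": 0,"tz": 0,"rx": 0,"ry": 0,"rz": 0},
], fingers=0.4)

```text
time: 20.93
tool_pos: [0.4735, 0.0195, 0.2521]
ee_rot: [-3.142, -0.001, 3.052]
force: [0.4, 0.7, -0.6]
opening: 0.0597
finger_force: 0.0
```

```bash
cat >> h.py <<'E'
def nestdisc(zt,name=None):
    im,C,s=shot('wrist',name);q=proj(C,[[NEST[0],NEST[1],zt]])[0]
    x,y=np.round(q).astype(int)-14
    g=cv2.GaussianBlur(cv2.cvtColor(im,cv2.COLOR_BGR2GRAY),(3,3),0)[y:y+29,x:x+29]
    m=cv2.adaptiveThreshold(g,255,cv2.ADAPTIVE_THRESH_MEAN_C,cv2.THRESH_BINARY_INV,31,25)
    n,l,st,ce=cv2.connectedComponentsWithStats(m);i=1+np.argmax(st[1:,4])
    w=cast(C,ce[i]+[x,y],zt)[0]
    print("nest disc area",st[i,4],"offset mm",((w[:2]-NEST)*1000).round(1))
E
python3 -c "
from h import *
nestdisc(.026,'w7');look()"
```

```text
nest disc area 150 offset mm [0.5 0.3]
tcp [0.4731 0.0195 0.2513] yaw 3.0522
plate [0.4607 0.23  ] 82.2 52.0 px [421. 131.] tool dx,dy units [1.04 6.95] mm [ 31.2 208.5] rz units -8.03
```

>>> move_arm([
  {"tx": -0.17,"ty": -0.98,"tz": 0,"rx": 0,"ry": 0,"rz": 0},
  {"tx": -0.17,"ty": -0.98,"tz": 0,"rx": 0,"ry": 0,"rz": 0},
  {"tx": -0.17,"ty": -0.98,"tz": 0,"rx": 0,"ry": 0,"rz": 0},
  {"tx": -0.17,"ty": -0.98,"tz": 0,"rx": 0,"ry": 0,"rz": 0},
  {"tx": -0.17,"ty": -0.98,"tz": 0,"rx": 0,"ry": 0,"rz": 0},
  {"tx": -0.17,"ty": -0.98,"tz": 0,"rx": 0,"ry": 0,"rz": 0},
  {"tx": -0.17,"ty": -0.98,"tz": 0,"rx": 0,"ry": 0,"rz": 0},
  {"tx": -0.17,"ty": -0.98,"tz": 0,"rx": 0,"ry": 0,"rz": 0},
  {"tx": -0.17,"ty": -0.98,"tz": 0,"rx": 0,"ry": 0,"rz": 0},
  {"tx": -0.17,"ty": -0.98,"tz": 0,"rx": 0,"ry": 0,"rz": 0},
  {"tx": -0.17,"ty": -0.98,"tz": 0,"rx": 0,"ry": 0,"rz": 0},
  {"tx": -0.17,"ty": -0.98,"tz": 0,"rx": 0,"ry": 0,"rz": 0},
  {"tx": -0.17,"ty": -0.98,"tz": 0,"rx": 0,"ry": 0,"rz": 0},
  {"tx": -0.17,"ty": -0.98,"tz": 0,"rx": 0,"ry": 0,"rz": 0},
  {"tx": 0,"ty": 0,"tz": 0,"rx": 0,"ry": 0,"rz": 0.85},
  {"tx": 0,"ty": 0,"tz": 0,"rx": 0,"ry": 0,"rz": 0.85},
  {"tx": 0,"ty": 0,"tz": 0,"rx": 0,"ry": 0,"rz": 0.85},
  {"tx": 0,"ty": 0,"tz": 0,"rx": 0,"ry": 0,"rz": 0.85},
  {"tx": 0,"ty": 0,"tz": 0,"rx": 0,"ry": 0,"rz": 0},
  {"tx": 0,"ty": 0,"tz": 0,"rx": 0,"ry": 0,"rz": 0},
], fingers=0.55)

```text
time: 22.7
tool_pos: [0.5076, -0.3966, 0.251]
ee_rot: [3.14, -0.003, 2.782]
force: [-0.4, 0.5, 1.5]
opening: 0.0658
finger_force: 0.0
```

```bash
python3 -c "
from h import *
look('w8')"
```

```text
tcp [ 0.5076 -0.3966  0.251 ] yaw 2.7818
plate [ 0.5332 -0.4055] 80.2 50.8 px [258. 175.] tool dx,dy units [-0.9   0.02] mm [-27.1   0.7] rz units -0.03
```

>>> move_arm([
  {"tx": -0.85,"ty": 0.02,"tz": 1,"rx": 0,"ry": 0,"rz": 0},
  {"tx": 0,"ty": 0,"tz": 1,"rx": 0,"ry": 0,"rz": 0},
  {"tx": 0,"ty": 0,"tz": 1,"rx": 0,"ry": 0,"rz": 0},
  {"tx": 0,"ty": 0,"tz": 1,"rx": 0,"ry": 0,"rz": 0},
  {"tx": 0,"ty": 0,"tz": 1,"rx": 0,"ry": 0,"rz": 0},
  {"tx": 0,"ty": 0,"tz": 1,"rx": 0,"ry": 0,"rz": 0},
  {"tx": 0,"ty": 0,"tz": 1,"rx": 0,"ry": 0,"rz": 0},
  {"tx": 0,"ty": 0,"tz": 0.8,"rx": 0,"ry": 0,"rz": 0},
  {"tx": 0,"ty": 0,"tz": 0.3,"rx": 0,"ry": 0,"rz": 0},
  {"tx": 0,"ty": 0,"tz": 0.2,"rx": 0,"ry": 0,"rz": 0},
  {"tx": 0,"ty": 0,"tz": 0.1,"rx": 0,"ry": 0,"rz": 0},
  {"tx": 0,"ty": 0,"tz": 0,"rx": 0,"ry": 0,"rz": 0},
  {"tx": 0,"ty": 0,"tz": 0,"rx": 0,"ry": 0,"rz": 0},
])

```text
time: 23.83
tool_pos: [0.5332, -0.4064, 0.0031]
ee_rot: [-3.14, 0.003, 2.78]
force: [-0.4, -0.7, 0.7]
opening: 0.066
finger_force: 0.0
```

>>> move_arm([
  {"tx": 0,"ty": 0,"tz": 0,"rx": 0,"ry": 0,"rz": 0},
  {"tx": 0,"ty": 0,"tz": 0,"rx": 0,"ry": 0,"rz": 0},
  {"tx": 0,"ty": 0,"tz": 0,"rx": 0,"ry": 0,"rz": 0},
  {"tx": 0,"ty": 0,"tz": 0,"rx": 0,"ry": 0,"rz": 0},
  {"tx": 0,"ty": 0,"tz": 0,"rx": 0,"ry": 0,"rz": 0},
  {"tx": 0,"ty": 0,"tz": 0,"rx": 0,"ry": 0,"rz": 0},
], fingers=-1)

```text
time: 24.33
tool_pos: [0.5356, -0.4077, 0.0071]
ee_rot: [-3.139, 0.01, 2.781]
force: [1.1, -0.2, 11.9]
opening: 0.0007
finger_force: 6.1
```

>>> move_arm([
  {"tx": 0,"ty": 0,"tz": -0.5,"rx": 0,"ry": 0,"rz": 0},
  {"tx": 0,"ty": 0,"tz": -1,"rx": 0,"ry": 0,"rz": 0},
  {"tx": 0,"ty": 0,"tz": -1,"rx": 0,"ry": 0,"rz": 0},
  {"tx": 0,"ty": 0,"tz": -1,"rx": 0,"ry": 0,"rz": 0},
  {"tx": 0,"ty": 0,"tz": -1,"rx": 0,"ry": 0,"rz": -0.84},
  {"tx": 0,"ty": 0,"tz": 0,"rx": 0,"ry": 0,"rz": -0.84},
  {"tx": 0,"ty": 0,"tz": 0,"rx": 0,"ry": 0,"rz": -0.84},
  {"tx": 0,"ty": 0,"tz": 0,"rx": 0,"ry": 0,"rz": -0.84},
  {"tx": 0,"ty": 0,"tz": 0,"rx": 0,"ry": 0,"rz": 0},
  {"tx": 0,"ty": 0,"tz": 0,"rx": 0,"ry": 0,"rz": 0},
])

```text
time: 25.17
tool_pos: [0.5323, -0.4056, 0.1368]
ee_rot: [-3.141, 0.001, 3.047]
force: [-0.7, -0.1, -0.2]
opening: -0.0001
finger_force: 0.0
```

```bash
python3 -c "
from h import *
held('w9',.028)"
```

```text
tcp [ 0.5323 -0.4056  0.1368] open -5.3822899565937264e-05
```

The fingers closed over the top of the plate because they were a few mm too high. I'm going back to look and grasp deeper.

>>> move_arm([
  {"tx": 0,"ty": 0,"tz": -1,"rx": 0,"ry": 0,"rz": 0.84},
  {"tx": 0,"ty": 0,"tz": -1,"rx": 0,"ry": 0,"rz": 0.84},
  {"tx": 0,"ty": 0,"tz": -1,"rx": 0,"ry": 0,"rz": 0.84},
  {"tx": 0,"ty": 0,"tz": -0.8,"rx": 0,"ry": 0,"rz": 0.84},
  {"tx": 0.85,"ty": 0,"tz": 0,"rx": 0,"ry": 0,"rz": 0},
  {"tx": 0,"ty": 0,"tz": 0,"rx": 0,"ry": 0,"rz": 0},
  {"tx": 0,"ty": 0,"tz": 0,"rx": 0,"ry": 0,"rz": 0},
  {"tx": 0,"ty": 0,"tz": 0,"rx": 0,"ry": 0,"rz": 0},
], fingers=0.55)

```text
time: 25.88
tool_pos: [0.5083, -0.3963, 0.2496]
ee_rot: [3.141, 0.0, 2.78]
force: [0.3, 0.8, -0.7]
opening: 0.0663
finger_force: 0.0
```

```bash
python3 -c "
from h import *
look('w10')"
```

```text
tcp [ 0.5083 -0.3963  0.2496] yaw 2.7795
plate [ 0.5309 -0.4179] 80.6 50.8 px [249. 176.] tool dx,dy units [-0.96 -0.41] mm [-28.8 -12.2] rz units -0.13
```

>>> move_arm([
  {"tx": -0.88,"ty": -0.4,"tz": 1,"rx": 0,"ry": 0,"rz": -0.13},
  {"tx": 0,"ty": 0,"tz": 1,"rx": 0,"ry": 0,"rz": 0},
  {"tx": 0,"ty": 0,"tz": 1,"rx": 0,"ry": 0,"rz": 0},
  {"tx": 0,"ty": 0,"tz": 1,"rx": 0,"ry": 0,"rz": 0},
  {"tx": 0,"ty": 0,"tz": 1,"rx": 0,"ry": 0,"rz": 0},
  {"tx": 0,"ty": 0,"tz": 1,"rx": 0,"ry": 0,"rz": 0},
  {"tx": 0,"ty": 0,"tz": 1,"rx": 0,"ry": 0,"rz": 0},
  {"tx": 0,"ty": 0,"tz": 0.8,"rx": 0,"ry": 0,"rz": 0},
  {"tx": 0,"ty": 0,"tz": 0.3,"rx": 0,"ry": 0,"rz": 0},
  {"tx": 0,"ty": 0,"tz": 0.2,"rx": 0,"ry": 0,"rz": 0},
  {"tx": 0,"ty": 0,"tz": 0.1,"rx": 0,"ry": 0,"rz": 0},
  {"tx": 0,"ty": 0,"tz": 0,"rx": 0,"ry": 0,"rz": 0},
  {"tx": 0,"ty": 0,"tz": 0,"rx": 0,"ry": 0,"rz": 0},
])

```text
time: 27.02
tool_pos: [0.5299, -0.418, 0.0002]
ee_rot: [-3.14, 0.003, 2.791]
force: [-0.3, -0.4, -0.9]
opening: 0.0664
finger_force: 0.0
```

>>> move_arm([
  {"tx": 0,"ty": 0,"tz": 0,"rx": 0,"ry": 0,"rz": 0},
  {"tx": 0,"ty": 0,"tz": 0,"rx": 0,"ry": 0,"rz": 0},
])

```text
time: 27.18
tool_pos: [0.5297, -0.4179, 0.0]
ee_rot: [-3.14, 0.003, 2.791]
force: [0.7, 0.1, 0.1]
opening: 0.0664
finger_force: 0.0
```

Lower by 2 mm more, then close.

>>> move_arm([
  {"tx": 0,"ty": 0,"tz": 0.07,"rx": 0,"ry": 0,"rz": 0},
  {"tx": 0,"ty": 0,"tz": 0,"rx": 0,"ry": 0,"rz": 0},
  {"tx": 0,"ty": 0,"tz": 0,"rx": 0,"ry": 0,"rz": 0},
])

```text
time: 27.43
tool_pos: [0.5286, -0.4168, -0.0041]
ee_rot: [3.142, -0.0, 2.791]
force: [0.3, -0.8, 0.1]
opening: 0.0659
finger_force: 0.0
```

>>> move_arm([
  {"tx": 0,"ty": 0,"tz": 0,"rx": 0,"ry": 0,"rz": 0},
  {"tx": 0,"ty": 0,"tz": 0,"rx": 0,"ry": 0,"rz": 0},
  {"tx": 0,"ty": 0,"tz": 0,"rx": 0,"ry": 0,"rz": 0},
  {"tx": 0,"ty": 0,"tz": 0,"rx": 0,"ry": 0,"rz": 0},
  {"tx": 0,"ty": 0,"tz": 0,"rx": 0,"ry": 0,"rz": 0},
  {"tx": 0,"ty": 0,"tz": 0,"rx": 0,"ry": 0,"rz": 0},
], fingers=-1)

```text
time: 27.93
tool_pos: [0.5295, -0.4175, -0.0024]
ee_rot: [-3.141, 0.002, 2.791]
force: [-1.0, 0.6, 5.5]
opening: 0.0479
finger_force: 64.2
```

>>> move_arm([
  {"tx": 0,"ty": 0,"tz": -0.5,"rx": 0,"ry": 0,"rz": 0},
  {"tx": 0,"ty": 0,"tz": -1,"rx": 0,"ry": 0,"rz": 0},
  {"tx": 0,"ty": 0,"tz": -1,"rx": 0,"ry": 0,"rz": 0},
  {"tx": 0,"ty": 0,"tz": -1,"rx": 0,"ry": 0,"rz": 0},
  {"tx": 0,"ty": 0,"tz": -1,"rx": 0,"ry": 0,"rz": -0.81},
  {"tx": 0,"ty": 0,"tz": 0,"rx": 0,"ry": 0,"rz": -0.81},
  {"tx": 0,"ty": 0,"tz": 0,"rx": 0,"ry": 0,"rz": -0.81},
  {"tx": 0,"ty": 0,"tz": 0,"rx": 0,"ry": 0,"rz": -0.81},
  {"tx": 0,"ty": 0,"tz": 0,"rx": 0,"ry": 0,"rz": 0},
  {"tx": 0,"ty": 0,"tz": 0,"rx": 0,"ry": 0,"rz": 0},
])

```text
time: 28.77
tool_pos: [0.5283, -0.4166, 0.13]
ee_rot: [3.141, -0.001, 3.048]
force: [0.3, -0.2, -1.1]
opening: 0.0479
finger_force: 62.0
```

```bash
python3 -c "
from h import *
held('w11',.028)"
```

```text
disc [257.4 254.7] area 907 tool mm [-1.3 -0.8]
TCP target [0.4935 0.0171]
t units (present axes) [ 2.5  14.28  3.41] rz units to yaw -0.02 yaw0 3.0482
tcp [ 0.5283 -0.4166  0.13  ] open 0.04792466351645261
```

>>> move_arm([
  {"tx": 0.167,"ty": 0.952,"tz": 0,"rx": 0,"ry": 0,"rz": 0},
  {"tx": 0.167,"ty": 0.952,"tz": 0,"rx": 0,"ry": 0,"rz": 0},
  {"tx": 0.167,"ty": 0.952,"tz": 0,"rx": 0,"ry": 0,"rz": 0},
  {"tx": 0.167,"ty": 0.952,"tz": 0,"rx": 0,"ry": 0,"rz": 0},
  {"tx": 0.167,"ty": 0.952,"tz": 0,"rx": 0,"ry": 0,"rz": 0},
  {"tx": 0.167,"ty": 0.952,"tz": 0,"rx": 0,"ry": 0,"rz": 0},
  {"tx": 0.167,"ty": 0.952,"tz": 0,"rx": 0,"ry": 0,"rz": 0},
  {"tx": 0.167,"ty": 0.952,"tz": 0,"rx": 0,"ry": 0,"rz": 0},
  {"tx": 0.167,"ty": 0.952,"tz": 0,"rx": 0,"ry": 0,"rz": 0},
  {"tx": 0.167,"ty": 0.952,"tz": 0,"rx": 0,"ry": 0,"rz": 0},
  {"tx": 0.167,"ty": 0.952,"tz": 0,"rx": 0,"ry": 0,"rz": 0},
  {"tx": 0.167,"ty": 0.952,"tz": 0,"rx": 0,"ry": 0,"rz": 0},
  {"tx": 0.167,"ty": 0.952,"tz": 0,"rx": 0,"ry": 0,"rz": 0},
  {"tx": 0.167,"ty": 0.952,"tz": 0,"rx": 0,"ry": 0,"rz": 0},
  {"tx": 0.167,"ty": 0.952,"tz": 0,"rx": 0,"ry": 0,"rz": 0},
  {"tx": 0,"ty": 0,"tz": 0,"rx": 0,"ry": 0,"rz": 0},
  {"tx": 0,"ty": 0,"tz": 0,"rx": 0,"ry": 0,"rz": 0},
  {"tx": 0,"ty": 0,"tz": 0,"rx": 0,"ry": 0,"rz": 0},
  {"tx": 0,"ty": 0,"tz": 0,"rx": 0,"ry": 0,"rz": 0},
])

```text
time: 30.4
tool_pos: [0.4931, 0.0158, 0.1307]
ee_rot: [-3.141, -0.0, 3.048]
force: [0.1, 0.4, -0.4]
opening: 0.0479
finger_force: 62.1
```

```bash
python3 -c "
from h import *
held(None,.0275)"
```

```text
disc [257.8 254.9] area 898 tool mm [-1.5 -0.6]
TCP target [0.4934 0.0169]
t units (present axes) [-0.    0.05  3.44] rz units to yaw -0.03 yaw0 3.0479
tcp [0.4931 0.0158 0.1307] open 0.04793232224473236
```

>>> move_arm([
  {"tx": 0,"ty": 0.04,"tz": 0.9,"rx": 0,"ry": 0,"rz": 0},
  {"tx": 0,"ty": 0,"tz": 0.7,"rx": 0,"ry": 0,"rz": 0},
  {"tx": 0,"ty": 0,"tz": 0.3,"rx": 0,"ry": 0,"rz": 0},
  {"tx": 0,"ty": 0,"tz": 0.3,"rx": 0,"ry": 0,"rz": 0},
  {"tx": 0,"ty": 0,"tz": 0.3,"rx": 0,"ry": 0,"rz": 0},
  {"tx": 0,"ty": 0,"tz": 0.3,"rx": 0,"ry": 0,"rz": 0},
  {"tx": 0,"ty": 0,"tz": 0.3,"rx": 0,"ry": 0,"rz": 0},
  {"tx": 0,"ty": 0,"tz": 0.2,"rx": 0,"ry": 0,"rz": 0},
  {"tx": 0,"ty": 0,"tz": 0.15,"rx": 0,"ry": 0,"rz": 0},
  {"tx": 0,"ty": 0,"tz": 0,"rx": 0,"ry": 0,"rz": 0},
  {"tx": 0,"ty": 0,"tz": 0,"rx": 0,"ry": 0,"rz": 0},
  {"tx": 0,"ty": 0,"tz": 0,"rx": 0,"ry": 0,"rz": 0},
])

```text
time: 31.45
tool_pos: [0.4937, 0.0178, 0.0279]
ee_rot: [-3.142, 0.001, 3.05]
force: [-0.3, -0.1, -1.0]
opening: 0.0478
finger_force: 62.1
```

>>> move_arm([
  {"tx": 0,"ty": 0,"tz": 0,"rx": 0,"ry": 0,"rz": 0},
  {"tx": 0,"ty": 0,"tz": 0,"rx": 0,"ry": 0,"rz": 0},
  {"tx": 0,"ty": 0,"tz": 0,"rx": 0,"ry": 0,"rz": 0},
  {"tx": 0,"ty": 0,"tz": -0.2,"rx": 0,"ry": 0,"rz": 0},
  {"tx": 0,"ty": 0,"tz": -1,"rx": 0,"ry": 0,"rz": 0},
  {"tx": 0,"ty": 0,"tz": -1,"rx": 0,"ry": 0,"rz": 0},
  {"tx": 0,"ty": 0,"tz": -1,"rx": 0,"ry": 0,"rz": 0},
  {"tx": 0,"ty": 0,"tz": -1,"rx": 0,"ry": 0,"rz": 0},
  {"tx": 0,"ty": 0,"tz": -1,"rx": 0,"ry": 0,"rz": 0},
  {"tx": 0,"ty": 0,"tz": -1,"rx": 0,"ry": 0,"rz": 0},
  {"tx": 0.8,"ty": 0,"tz": -1,"rx": 0,"ry": 0,"rz": 0},
  {"tx": 0,"ty": 0,"tz": -0.3,"rx": 0,"ry": 0,"rz": 0},
  {"tx": 0,"ty": 0,"tz": 0,"rx": 0,"ry": 0,"rz": 0},
  {"tx": 0,"ty": 0,"tz": 0,"rx": 0,"ry": 0,"rz": 0},
  {"tx": 0,"ty": 0,"tz": 0,"rx": 0,"ry": 0,"rz": 0},
], fingers=0.4)

```text
time: 32.7
tool_pos: [0.469, 0.02, 0.2507]
ee_rot: [3.142, -0.002, 3.05]
force: [-0.7, 0.7, -0.8]
opening: 0.0597
finger_force: 0.0
```

```bash
python3 -c "
from h import *
nestdisc(.033,'w12');look()"
```

```text
nest disc area 153 offset mm [-0.7  0.6]
tcp [0.4687 0.0201 0.2502] yaw 3.0498
plate [0.4754 0.2013] 82.0 51.2 px [397. 147.] tool dx,dy units [0.33 6.04] mm [ 10.  181.1] rz units -8.11
```

The plate on this side has been knocked to (0.475, 0.201). I'm going there.

>>> move_arm([
  {"tx": 0.17,"ty": 0.92,"tz": 0,"rx": 0,"ry": 0,"rz": 0},
  {"tx": 0.17,"ty": 0.92,"tz": 0,"rx": 0,"ry": 0,"rz": 0},
  {"tx": 0.17,"ty": 0.92,"tz": 0,"rx": 0,"ry": 0,"rz": 0},
  {"tx": 0.17,"ty": 0.92,"tz": 0,"rx": 0,"ry": 0,"rz": 0},
  {"tx": 0.17,"ty": 0.92,"tz": 0,"rx": 0,"ry": 0,"rz": 0},
  {"tx": 0.17,"ty": 0.92,"tz": 0,"rx": 0,"ry": 0,"rz": 0},
  {"tx": 0,"ty": 0,"tz": 0,"rx": 0,"ry": 0,"rz": -0.9},
  {"tx": 0,"ty": 0,"tz": 0,"rx": 0,"ry": 0,"rz": -0.9},
  {"tx": 0,"ty": 0,"tz": 0,"rx": 0,"ry": 0,"rz": -0.9},
  {"tx": 0,"ty": 0,"tz": 0,"rx": 0,"ry": 0,"rz": -0.9},
  {"tx": 0,"ty": 0,"tz": 0,"rx": 0,"ry": 0,"rz": -0.9},
  {"tx": 0,"ty": 0,"tz": 0,"rx": 0,"ry": 0,"rz": -0.9},
  {"tx": 0,"ty": 0,"tz": 0,"rx": 0,"ry": 0,"rz": -0.9},
  {"tx": 0,"ty": 0,"tz": 0,"rx": 0,"ry": 0,"rz": -0.9},
  {"tx": 0,"ty": 0,"tz": 0,"rx": 0,"ry": 0,"rz": -0.9},
  {"tx": 0,"ty": 0,"tz": 0,"rx": 0,"ry": 0,"rz": 0},
  {"tx": 0,"ty": 0,"tz": 0,"rx": 0,"ry": 0,"rz": 0},
  {"tx": 0,"ty": 0,"tz": 0,"rx": 0,"ry": 0,"rz": 0},
], fingers=0.55)

```text
time: 34.3
tool_pos: [0.4537, 0.1876, 0.2513]
ee_rot: [3.141, -0.002, -2.587]
force: [-0.1, -0.7, 0.6]
opening: 0.0664
finger_force: 0.0
```

```bash
python3 -c "
from h import *
look('w13')"
```

```text
tcp [0.4537 0.1876 0.2513] yaw -2.587
plate [0.4677 0.6161] 78.4 48.8 px [490. 305.] tool dx,dy units [-7.92 11.9 ] mm [-237.5  356.9] rz units 14.43
plate [0.3802 0.358 ] 69.0 50.3 px [395. 176.] tool dx,dy units [-0.91  6.12] mm [-27.2 183.6] rz units -13.9
plate [0.4743 0.2024] 80.1 50.5 px [259. 174.] tool dx,dy units [-0.84  0.06] mm [-25.3   1.7] rz units 0.01
```

>>> move_arm([
  {"tx": -0.82,"ty": 0.05,"tz": 1,"rx": 0,"ry": 0,"rz": 0},
  {"tx": 0,"ty": 0,"tz": 1,"rx": 0,"ry": 0,"rz": 0},
  {"tx": 0,"ty": 0,"tz": 1,"rx": 0,"ry": 0,"rz": 0},
  {"tx": 0,"ty": 0,"tz": 1,"rx": 0,"ry": 0,"rz": 0},
  {"tx": 0,"ty": 0,"tz": 1,"rx": 0,"ry": 0,"rz": 0},
  {"tx": 0,"ty": 0,"tz": 1,"rx": 0,"ry": 0,"rz": 0},
  {"tx": 0,"ty": 0,"tz": 1,"rx": 0,"ry": 0,"rz": 0},
  {"tx": 0,"ty": 0,"tz": 0.8,"rx": 0,"ry": 0,"rz": 0},
  {"tx": 0,"ty": 0,"tz": 0.3,"rx": 0,"ry": 0,"rz": 0},
  {"tx": 0,"ty": 0,"tz": 0.2,"rx": 0,"ry": 0,"rz": 0},
  {"tx": 0,"ty": 0,"tz": 0.15,"rx": 0,"ry": 0,"rz": 0},
  {"tx": 0,"ty": 0,"tz": 0,"rx": 0,"ry": 0,"rz": 0},
  {"tx": 0,"ty": 0,"tz": 0,"rx": 0,"ry": 0,"rz": 0},
  {"tx": 0,"ty": 0,"tz": 0,"rx": 0,"ry": 0,"rz": 0},
])

```text
time: 35.52
tool_pos: [0.4757, 0.2025, 0.0007]
ee_rot: [-3.141, 0.003, -2.585]
force: [-0.4, 0.4, 0.1]
opening: 0.0661
finger_force: 0.0
```

>>> move_arm([
  {"tx": 0,"ty": 0,"tz": 0.08,"rx": 0,"ry": 0,"rz": 0},
  {"tx": 0,"ty": 0,"tz": 0,"rx": 0,"ry": 0,"rz": 0},
  {"tx": 0,"ty": 0,"tz": 0,"rx": 0,"ry": 0,"rz": 0},
])

```text
time: 35.77
tool_pos: [0.4743, 0.2021, -0.0031]
ee_rot: [-3.141, 0.001, -2.585]
force: [-0.1, 0.2, 0.8]
opening: 0.0658
finger_force: 0.0
```

>>> move_arm([
  {"tx": 0,"ty": 0,"tz": 0,"rx": 0,"ry": 0,"rz": 0},
  {"tx": 0,"ty": 0,"tz": 0,"rx": 0,"ry": 0,"rz": 0},
  {"tx": 0,"ty": 0,"tz": 0,"rx": 0,"ry": 0,"rz": 0},
  {"tx": 0,"ty": 0,"tz": 0,"rx": 0,"ry": 0,"rz": 0},
  {"tx": 0,"ty": 0,"tz": 0,"rx": 0,"ry": 0,"rz": 0},
  {"tx": 0,"ty": 0,"tz": 0,"rx": 0,"ry": 0,"rz": 0},
], fingers=-1)

```text
time: 36.27
tool_pos: [0.4748, 0.2022, -0.0025]
ee_rot: [-3.141, 0.002, -2.585]
force: [-0.8, -0.7, 6.1]
opening: 0.0479
finger_force: 65.3
```

>>> move_arm([
  {"tx": 0,"ty": 0,"tz": -0.5,"rx": 0,"ry": 0,"rz": 0},
  {"tx": 0,"ty": 0,"tz": -1,"rx": 0,"ry": 0,"rz": 0},
  {"tx": 0,"ty": 0,"tz": -1,"rx": 0,"ry": 0,"rz": 0},
  {"tx": 0,"ty": 0,"tz": -1,"rx": 0,"ry": 0,"rz": 0},
  {"tx": 0,"ty": 0,"tz": -1,"rx": 0,"ry": 0,"rz": 0.9},
  {"tx": 0,"ty": 0,"tz": 0,"rx": 0,"ry": 0,"rz": 0.9},
  {"tx": 0,"ty": 0,"tz": 0,"rx": 0,"ry": 0,"rz": 0.9},
  {"tx": 0,"ty": 0,"tz": 0,"rx": 0,"ry": 0,"rz": 0.9},
  {"tx": 0,"ty": 0,"tz": 0,"rx": 0,"ry": 0,"rz": 0.9},
  {"tx": 0,"ty": 0,"tz": 0,"rx": 0,"ry": 0,"rz": 0.9},
  {"tx": 0,"ty": 0,"tz": 0,"rx": 0,"ry": 0,"rz": 0.9},
  {"tx": 0,"ty": 0,"tz": 0,"rx": 0,"ry": 0,"rz": 0.9},
  {"tx": 0,"ty": 0,"tz": 0,"rx": 0,"ry": 0,"rz": 0.9},
  {"tx": 0,"ty": 0,"tz": 0,"rx": 0,"ry": 0,"rz": 0},
  {"tx": 0,"ty": 0,"tz": 0,"rx": 0,"ry": 0,"rz": 0},
])

```text
time: 37.52
tool_pos: [0.4737, 0.2019, 0.1307]
ee_rot: [-3.141, -0.001, 3.052]
force: [-0.3, -0.2, -0.6]
opening: 0.0479
finger_force: 62.2
```

```bash
python3 -c "
from h import *
held('w14',.035)"
```

```text
disc [257.6 254.2] area 891 tool mm [-1.  -0.7]
TCP target [0.4938 0.017 ]
t units (present axes) [-1.22 -6.08  3.2 ] rz units to yaw 0.02 yaw0 3.0515
tcp [0.4737 0.2019 0.1307] open 0.04788236788380741
```

>>> move_arm([
  {"tx": -0.174,"ty": -0.869,"tz": 0,"rx": 0,"ry": 0,"rz": 0},
  {"tx": -0.174,"ty": -0.869,"tz": 0,"rx": 0,"ry": 0,"rz": 0},
  {"tx": -0.174,"ty": -0.869,"tz": 0,"rx": 0,"ry": 0,"rz": 0},
  {"tx": -0.174,"ty": -0.869,"tz": 0,"rx": 0,"ry": 0,"rz": 0},
  {"tx": -0.174,"ty": -0.869,"tz": 0,"rx": 0,"ry": 0,"rz": 0},
  {"tx": -0.174,"ty": -0.869,"tz": 0,"rx": 0,"ry": 0,"rz": 0},
  {"tx": -0.174,"ty": -0.869,"tz": 0,"rx": 0,"ry": 0,"rz": 0},
  {"tx": 0,"ty": 0,"tz": 0,"rx": 0,"ry": 0,"rz": 0},
  {"tx": 0,"ty": 0,"tz": 0,"rx": 0,"ry": 0,"rz": 0},
  {"tx": 0,"ty": 0,"tz": 0,"rx": 0,"ry": 0,"rz": 0},
  {"tx": 0,"ty": 0,"tz": 0,"rx": 0,"ry": 0,"rz": 0},
])

```text
time: 38.48
tool_pos: [0.4936, 0.0177, 0.1313]
ee_rot: [3.141, -0.0, 3.051]
force: [-0.6, -0.4, -1.4]
opening: 0.0479
finger_force: 62.3
```

```bash
python3 -c "
from h import *
held(None,.033)"
```

```text
disc [257.8 254.3] area 898 tool mm [-1.1 -0.6]
TCP target [0.4937 0.0169]
t units (present axes) [-0.01 -0.03  3.28] rz units to yaw 0.02 yaw0 3.0516
tcp [0.4936 0.0177 0.1313] open 0.04787054053686661
```

>>> move_arm([
  {"tx": 0,"ty": -0.03,"tz": 0.9,"rx": 0,"ry": 0,"rz": 0},
  {"tx": 0,"ty": 0,"tz": 0.6,"rx": 0,"ry": 0,"rz": 0},
  {"tx": 0,"ty": 0,"tz": 0.3,"rx": 0,"ry": 0,"rz": 0},
  {"tx": 0,"ty": 0,"tz": 0.3,"rx": 0,"ry": 0,"rz": 0},
  {"tx": 0,"ty": 0,"tz": 0.3,"rx": 0,"ry": 0,"rz": 0},
  {"tx": 0,"ty": 0,"tz": 0.3,"rx": 0,"ry": 0,"rz": 0},
  {"tx": 0,"ty": 0,"tz": 0.3,"rx": 0,"ry": 0,"rz": 0},
  {"tx": 0,"ty": 0,"tz": 0.2,"rx": 0,"ry": 0,"rz": 0},
  {"tx": 0,"ty": 0,"tz": 0.08,"rx": 0,"ry": 0,"rz": 0},
  {"tx": 0,"ty": 0,"tz": 0,"rx": 0,"ry": 0,"rz": 0},
  {"tx": 0,"ty": 0,"tz": 0,"rx": 0,"ry": 0,"rz": 0},
  {"tx": 0,"ty": 0,"tz": 0,"rx": 0,"ry": 0,"rz": 0},
])

```text
time: 39.53
tool_pos: [0.4942, 0.0159, 0.0337]
ee_rot: [-3.142, 0.001, 3.05]
force: [-0.6, -0.4, -0.6]
opening: 0.0476
finger_force: 62.3
```

>>> move_arm([
  {"tx": 0,"ty": 0,"tz": 0,"rx": 0,"ry": 0,"rz": 0},
  {"tx": 0,"ty": 0,"tz": 0,"rx": 0,"ry": 0,"rz": 0},
  {"tx": 0,"ty": 0,"tz": 0,"rx": 0,"ry": 0,"rz": 0},
  {"tx": 0,"ty": 0,"tz": -0.2,"rx": 0,"ry": 0,"rz": 0},
  {"tx": 0,"ty": 0,"tz": -1,"rx": 0,"ry": 0,"rz": 0},
  {"tx": 0,"ty": 0,"tz": -1,"rx": 0,"ry": 0,"rz": 0},
  {"tx": 0,"ty": 0,"tz": -1,"rx": 0,"ry": 0,"rz": 0},
  {"tx": 0,"ty": 0,"tz": -1,"rx": 0,"ry": 0,"rz": 0},
  {"tx": 0,"ty": 0,"tz": -1,"rx": 0,"ry": 0,"rz": 0},
  {"tx": 0,"ty": 0,"tz": -1,"rx": 0,"ry": 0,"rz": 0},
  {"tx": 0.8,"ty": 0,"tz": -1,"rx": 0,"ry": 0,"rz": 0},
  {"tx": 0,"ty": 0,"tz": 0,"rx": 0,"ry": 0,"rz": 0},
  {"tx": 0,"ty": 0,"tz": 0,"rx": 0,"ry": 0,"rz": 0},
  {"tx": 0,"ty": 0,"tz": 0,"rx": 0,"ry": 0,"rz": 0},
], fingers=0.4)

```text
time: 40.7
tool_pos: [0.4701, 0.0182, 0.2495]
ee_rot: [-3.142, 0.002, 3.05]
force: [0.3, 1.0, 0.4]
opening: 0.0596
finger_force: 0.0
```

```bash
python3 -c "
from h import *
nestdisc(.040,'w15');look()"
```

```text
nest disc area 160 offset mm [-0.5 -1.3]
tcp [0.4696 0.0182 0.2484] yaw 3.0498
```

>>> move_arm([
  {"tx": 0.08,"ty": 0.99,"tz": 0,"rx": 0,"ry": 0,"rz": 0},
  {"tx": 0.08,"ty": 0.99,"tz": 0,"rx": 0,"ry": 0,"rz": 0},
  {"tx": 0.08,"ty": 0.99,"tz": 0,"rx": 0,"ry": 0,"rz": 0},
  {"tx": 0.08,"ty": 0.99,"tz": 0,"rx": 0,"ry": 0,"rz": 0},
  {"tx": 0.08,"ty": 0.99,"tz": 0,"rx": 0,"ry": 0,"rz": 0},
  {"tx": 0.08,"ty": 0.99,"tz": 0,"rx": 0,"ry": 0,"rz": 0},
  {"tx": 0.08,"ty": 0.99,"tz": 0,"rx": 0,"ry": 0,"rz": 0},
  {"tx": 0.08,"ty": 0.99,"tz": 0,"rx": 0,"ry": 0,"rz": 0},
  {"tx": 0.08,"ty": 0.99,"tz": 0,"rx": 0,"ry": 0,"rz": 0},
  {"tx": 0.08,"ty": 0.99,"tz": 0,"rx": 0,"ry": 0,"rz": 0},
  {"tx": 0.08,"ty": 0.99,"tz": 0,"rx": 0,"ry": 0,"rz": 0},
  {"tx": 0.08,"ty": 0.99,"tz": 0,"rx": 0,"ry": 0,"rz": 0},
  {"tx": 0.08,"ty": 0.99,"tz": 0,"rx": 0,"ry": 0,"rz": 0},
  {"tx": 0,"ty": 0,"tz": 0,"rx": 0,"ry": 0,"rz": 0},
  {"tx": 0,"ty": 0,"tz": 0,"rx": 0,"ry": 0,"rz": 0},
  {"tx": 0,"ty": 0,"tz": 0,"rx": 0,"ry": 0,"rz": 0},
  {"tx": 0,"ty": 0,"tz": 0,"rx": 0,"ry": 0,"rz": 0},
], fingers=0.55)

```text
time: 42.22
tool_pos: [0.4741, 0.4045, 0.2484]
ee_rot: [-3.14, -0.001, 3.049]
force: [0.3, 0.1, -0.2]
opening: 0.0665
finger_force: 0.0
```

```bash
python3 -c "
from h import *
look('w16')"
```

```text
tcp [0.4741 0.4045 0.2484] yaw 3.0488
plate [0.5016 0.4046] 81.3 50.2 px [260. 175.] tool dx,dy units [-0.91  0.09] mm [-27.3   2.6] rz units -0.03
```

>>> move_arm([
  {"tx": -0.88,"ty": 0.07,"tz": 1,"rx": 0,"ry": 0,"rz": -0.02},
  {"tx": 0,"ty": 0,"tz": 1,"rx": 0,"ry": 0,"rz": 0},
  {"tx": 0,"ty": 0,"tz": 1,"rx": 0,"ry": 0,"rz": 0},
  {"tx": 0,"ty": 0,"tz": 1,"rx": 0,"ry": 0,"rz": 0},
  {"tx": 0,"ty": 0,"tz": 1,"rx": 0,"ry": 0,"rz": 0},
  {"tx": 0,"ty": 0,"tz": 1,"rx": 0,"ry": 0,"rz": 0},
  {"tx": 0,"ty": 0,"tz": 1,"rx": 0,"ry": 0,"rz": 0},
  {"tx": 0,"ty": 0,"tz": 0.8,"rx": 0,"ry": 0,"rz": 0},
  {"tx": 0,"ty": 0,"tz": 0.3,"rx": 0,"ry": 0,"rz": 0},
  {"tx": 0,"ty": 0,"tz": 0.2,"rx": 0,"ry": 0,"rz": 0},
  {"tx": 0,"ty": 0,"tz": 0.05,"rx": 0,"ry": 0,"rz": 0},
  {"tx": 0,"ty": 0,"tz": 0,"rx": 0,"ry": 0,"rz": 0},
  {"tx": 0,"ty": 0,"tz": 0,"rx": 0,"ry": 0,"rz": 0},
  {"tx": 0,"ty": 0,"tz": 0,"rx": 0,"ry": 0,"rz": 0},
])

```text
time: 43.43
tool_pos: [0.5021, 0.4062, 0.001]
ee_rot: [3.139, 0.003, 3.051]
force: [0.3, -0.4, 0.2]
opening: 0.0663
finger_force: 0.0
```

>>> move_arm([
  {"tx": 0,"ty": 0,"tz": 0.1,"rx": 0,"ry": 0,"rz": 0},
  {"tx": 0,"ty": 0,"tz": 0,"rx": 0,"ry": 0,"rz": 0},
  {"tx": 0,"ty": 0,"tz": 0,"rx": 0,"ry": 0,"rz": 0},
])

```text
time: 43.68
tool_pos: [0.5006, 0.4054, -0.0042]
ee_rot: [3.141, 0.0, 3.052]
force: [0.8, 0.7, -0.0]
opening: 0.0661
finger_force: 0.0
```

>>> move_arm([
  {"tx": 0,"ty": 0,"tz": 0,"rx": 0,"ry": 0,"rz": 0},
  {"tx": 0,"ty": 0,"tz": 0,"rx": 0,"ry": 0,"rz": 0},
  {"tx": 0,"ty": 0,"tz": 0,"rx": 0,"ry": 0,"rz": 0},
  {"tx": 0,"ty": 0,"tz": 0,"rx": 0,"ry": 0,"rz": 0},
  {"tx": 0,"ty": 0,"tz": 0,"rx": 0,"ry": 0,"rz": 0},
  {"tx": 0,"ty": 0,"tz": 0,"rx": 0,"ry": 0,"rz": 0},
], fingers=-1)

```text
time: 44.18
tool_pos: [0.5016, 0.4059, -0.0024]
ee_rot: [3.14, 0.002, 3.051]
force: [-0.9, -0.4, 5.6]
opening: 0.0479
finger_force: 64.2
```

>>> move_arm([
  {"tx": 0,"ty": 0,"tz": -0.5,"rx": 0,"ry": 0,"rz": 0},
  {"tx": 0,"ty": 0,"tz": -1,"rx": 0,"ry": 0,"rz": 0},
  {"tx": 0,"ty": 0,"tz": -1,"rx": 0,"ry": 0,"rz": 0},
  {"tx": 0,"ty": 0,"tz": -1,"rx": 0,"ry": 0,"rz": 0},
  {"tx": 0,"ty": 0,"tz": -1,"rx": 0,"ry": 0,"rz": 0},
  {"tx": 0,"ty": 0,"tz": 0,"rx": 0,"ry": 0,"rz": 0},
  {"tx": 0,"ty": 0,"tz": 0,"rx": 0,"ry": 0,"rz": 0},
  {"tx": 0,"ty": 0,"tz": 0,"rx": 0,"ry": 0,"rz": 0},
])

```text
time: 44.85
tool_pos: [0.5003, 0.4051, 0.1298]
ee_rot: [-3.141, -0.001, 3.051]
force: [-0.7, -0.5, -0.9]
opening: 0.048
finger_force: 62.0
```

```bash
python3 -c "
from h import *
held('w17',.040)"
```

```text
disc [257.4 253.2] area 906 tool mm [-0.5 -0.8]
TCP target [0.4944 0.017 ]
t units (present axes) [ -1.   -12.88   2.98] rz units to yaw 0.02 yaw0 3.0514
tcp [0.5003 0.4051 0.1298] open 0.04802527923841987
```

>>> move_arm([
  {"tx": -0.077,"ty": -0.992,"tz": 0,"rx": 0,"ry": 0,"rz": 0},
  {"tx": -0.077,"ty": -0.992,"tz": 0,"rx": 0,"ry": 0,"rz": 0},
  {"tx": -0.077,"ty": -0.992,"tz": 0,"rx": 0,"ry": 0,"rz": 0},
  {"tx": -0.077,"ty": -0.992,"tz": 0,"rx": 0,"ry": 0,"rz": 0},
  {"tx": -0.077,"ty": -0.992,"tz": 0,"rx": 0,"ry": 0,"rz": 0},
  {"tx": -0.077,"ty": -0.992,"tz": 0,"rx": 0,"ry": 0,"rz": 0},
  {"tx": -0.077,"ty": -0.992,"tz": 0,"rx": 0,"ry": 0,"rz": 0},
  {"tx": -0.077,"ty": -0.992,"tz": 0,"rx": 0,"ry": 0,"rz": 0},
  {"tx": -0.077,"ty": -0.992,"tz": 0,"rx": 0,"ry": 0,"rz": 0},
  {"tx": -0.077,"ty": -0.992,"tz": 0,"rx": 0,"ry": 0,"rz": 0},
  {"tx": -0.077,"ty": -0.992,"tz": 0,"rx": 0,"ry": 0,"rz": 0},
  {"tx": -0.077,"ty": -0.992,"tz": 0,"rx": 0,"ry": 0,"rz": 0},
  {"tx": -0.077,"ty": -0.992,"tz": 0,"rx": 0,"ry": 0,"rz": 0},
  {"tx": 0,"ty": 0,"tz": 0,"rx": 0,"ry": 0,"rz": 0},
  {"tx": 0,"ty": 0,"tz": 0,"rx": 0,"ry": 0,"rz": 0},
  {"tx": 0,"ty": 0,"tz": 0,"rx": 0,"ry": 0,"rz": 0},
  {"tx": 0,"ty": 0,"tz": 0,"rx": 0,"ry": 0,"rz": 0},
])

```text
time: 46.32
tool_pos: [0.4949, 0.0182, 0.1295]
ee_rot: [3.141, -0.002, 3.053]
force: [0.1, 0.7, -0.2]
opening: 0.0483
finger_force: 62.1
```

```bash
python3 -c "
from h import *
held(None,.040)"
```

```text
disc [257.8 253.3] area 901 tool mm [-0.5 -0.6]
TCP target [0.4943 0.0169]
t units (present axes) [ 0.02 -0.05  2.99] rz units to yaw 0.04 yaw0 3.053
tcp [0.4949 0.0182 0.1295] open 0.04833143190933904
```

>>> move_arm([
  {"tx": 0,"ty": -0.03,"tz": 0.9,"rx": 0,"ry": 0,"rz": 0.03},
  {"tx": 0,"ty": 0,"tz": 0.5,"rx": 0,"ry": 0,"rz": 0},
  {"tx": 0,"ty": 0,"tz": 0.3,"rx": 0,"ry": 0,"rz": 0},
  {"tx": 0,"ty": 0,"tz": 0.3,"rx": 0,"ry": 0,"rz": 0},
  {"tx": 0,"ty": 0,"tz": 0.3,"rx": 0,"ry": 0,"rz": 0},
  {"tx": 0,"ty": 0,"tz": 0.3,"rx": 0,"ry": 0,"rz": 0},
  {"tx": 0,"ty": 0,"tz": 0.2,"rx": 0,"ry": 0,"rz": 0},
  {"tx": 0,"ty": 0,"tz": 0.2,"rx": 0,"ry": 0,"rz": 0},
  {"tx": 0,"ty": 0,"tz": 0,"rx": 0,"ry": 0,"rz": 0},
  {"tx": 0,"ty": 0,"tz": 0,"rx": 0,"ry": 0,"rz": 0},
  {"tx": 0,"ty": 0,"tz": 0,"rx": 0,"ry": 0,"rz": 0},
])

```text
time: 47.28
tool_pos: [0.496, 0.0162, 0.0411]
ee_rot: [-3.142, 0.001, 3.049]
force: [-0.1, 1.1, -1.2]
opening: 0.0477
finger_force: 62.1
```

>>> move_arm([
  {"tx": 0,"ty": 0,"tz": 0,"rx": 0,"ry": 0,"rz": 0},
  {"tx": 0,"ty": 0,"tz": 0,"rx": 0,"ry": 0,"rz": 0},
  {"tx": 0,"ty": 0,"tz": 0,"rx": 0,"ry": 0,"rz": 0},
  {"tx": 0,"ty": 0,"tz": -0.2,"rx": 0,"ry": 0,"rz": 0},
  {"tx": 0,"ty": 0,"tz": -1,"rx": 0,"ry": 0,"rz": 0},
  {"tx": 0,"ty": 0,"tz": -1,"rx": 0,"ry": 0,"rz": 0},
  {"tx": 0,"ty": 0,"tz": -1,"rx": 0,"ry": 0,"rz": 0},
  {"tx": 0,"ty": 0,"tz": -1,"rx": 0,"ry": 0,"rz": 0},
  {"tx": 0,"ty": 0,"tz": -1,"rx": 0,"ry": 0,"rz": 0},
  {"tx": 0,"ty": 0,"tz": -1,"rx": 0,"ry": 0,"rz": 0},
  {"tx": 0.8,"ty": 0,"tz": -0.8,"rx": 0,"ry": 0,"rz": 0},
  {"tx": 0,"ty": 0,"tz": 0,"rx": 0,"ry": 0,"rz": 0},
  {"tx": 0,"ty": 0,"tz": 0,"rx": 0,"ry": 0,"rz": 0},
  {"tx": 0,"ty": 0,"tz": 0,"rx": 0,"ry": 0,"rz": 0},
], fingers=0.4)

```text
time: 48.45
tool_pos: [0.4719, 0.0185, 0.2506]
ee_rot: [-3.142, 0.001, 3.049]
force: [0.8, -0.3, 0.4]
opening: 0.0596
finger_force: 0.0
```

```bash
python3 -c "
from h import *
nestdisc(.047,'w18')
im=cv2.imread('pics/w18.png');cv2.imwrite('pics/w18c.png',cv2.resize(im[110:384,160:360],None,fx=2.9,fy=2.18,interpolation=cv2.INTER_CUBIC))
s=bot.sense();print(s['tool_pos'],s['ee_rot'])
a,C,_=shot('top','top2')
for q in plates(a,C):print(q[0],q[4])
"
```

```text
nest disc area 167 offset mm [ 0.7 -1. ]
[0.47149677 0.01854137 0.24957601] [-3.14157471e+00 -1.17248707e-03  3.04899305e+00]
```

View pics/w18c.png

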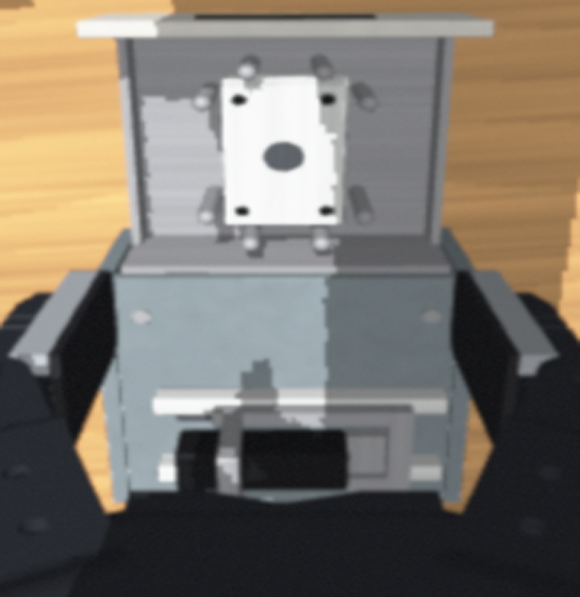

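All five plates are stacked between the pins; the disc at crop (284,156) is about 1 mm off centre. The plunger pad is at crop (295,460) and the crossbar at (230,455). Now I'll shut the fingers and push the drawer's front panel.

>>> move_arm([
  {"tx": 1,"ty": 0,"tz": 0,"rx": 0,"ry": 0,"rz": 0},
  {"tx": 1,"ty": 0,"tz": 0,"rx": 0,"ry": 0,"rz": 0},
  {"tx": 0.95,"ty": 0,"tz": 0,"rx": 0,"ry": 0,"rz": 0},
  {"tx": 0,"ty": 0,"tz": 1,"rx": 0,"ry": 0,"rz": 0},
  {"tx": 0,"ty": 0,"tz": 1,"rx": 0,"ry": 0,"rz": 0},
  {"tx": 0,"ty": 0,"tz": 1,"rx": 0,"ry": 0,"rz": 0},
  {"tx": 0,"ty": 0,"tz": 1,"rx": 0,"ry": 0,"rz": 0},
  {"tx": 0,"ty": 0,"tz": 1,"rx": 0,"ry": 0,"rz": 0},
  {"tx": 0,"ty": 0,"tz": 1,"rx": 0,"ry": 0,"rz": 0},
  {"tx": 0,"ty": 0,"tz": 1,"rx": 0,"ry": 0,"rz": 0},
  {"tx": 0,"ty": 0,"tz": 0.3,"rx": 0,"ry": 0,"rz": 0},
  {"tx": 0,"ty": 0,"tz": 0,"rx": 0,"ry": 0,"rz": 0},
  {"tx": 0,"ty": 0,"tz": 0,"rx": 0,"ry": 0,"rz": 0},
], fingers=-1)

```text
time: 49.63
tool_pos: [0.3829, 0.0268, 0.0312]
ee_rot: [-3.142, -0.002, 3.049]
force: [0.7, -0.3, 0.1]
opening: -0.0
finger_force: 0.0
```

Run:
```python
from h import *
C=cam('wrist',dict(tool_pos=[.4719,.0185,.2500],ee_rot=[-3.14157,0,3.049]))
f=lambda u,v:[160+u/2.9,110+v/2.18]
a=-.0914;R=np.array([[np.cos(a),-np.sin(a)],[np.sin(a),np.cos(a)]])
def s(n,pts,z):
    w=cast(C,[f(*p) for p in pts],z)[:,:2];print(n,w.round(4).tolist(),"nest frame mm",((w-NEST)@R*1000).round(1).tolist())
s("front edge",[(120,273),(450,271)],.074)
s("pad corners",[(348,432),(348,488),(243,432),(243,488)],.110)
s("bar top ends",[(230,408),(230,492)],.129)
print(bot.sense()['tool_pos'])
```

```text
front edge [[0.5468, -0.0555], [0.558, 0.0776]] nest frame mm [[58.3, -66.7], [57.4, 67.0]]
pad corners [[0.6283, 0.0287], [0.6642, 0.0262], [0.6245, -0.0121], [0.6603, -0.016]] nest frame mm [[131.8, 24.6], [167.8, 25.4], [131.7, -16.4], [167.7, -16.9]]
bar top ends [[0.595, -0.0128], [0.6445, -0.0184]] nest frame mm [[102.4, -19.8], [152.3, -20.8]]
[0.38294424 0.02679114 0.03122545]
```

>>> move_arm([
  {"tx": -0.3,"ty": 0,"tz": 0,"rx": 0,"ry": 0,"rz": 0},
  {"tx": -0.2,"ty": 0,"tz": 0,"rx": 0,"ry": 0,"rz": 0},
  {"tx": -0.2,"ty": 0,"tz": 0,"rx": 0,"ry": 0,"rz": 0},
  {"tx": -0.2,"ty": 0,"tz": 0,"rx": 0,"ry": 0,"rz": 0},
  {"tx": -0.25,"ty": 0,"tz": 0,"rx": 0,"ry": 0,"rz": 0},
  {"tx": -0.3,"ty": 0,"tz": 0,"rx": 0,"ry": 0,"rz": 0},
  {"tx": -0.3,"ty": 0,"tz": 0,"rx": 0,"ry": 0,"rz": 0},
  {"tx": -0.3,"ty": 0,"tz": 0,"rx": 0,"ry": 0,"rz": 0},
  {"tx": -0.3,"ty": 0,"tz": 0,"rx": 0,"ry": 0,"rz": 0},
  {"tx": -0.3,"ty": 0,"tz": 0,"rx": 0,"ry": 0,"rz": 0},
  {"tx": -0.3,"ty": 0,"tz": 0,"rx": 0,"ry": 0,"rz": 0},
  {"tx": -0.3,"ty": 0,"tz": 0,"rx": 0,"ry": 0,"rz": 0},
  {"tx": -0.3,"ty": 0,"tz": 0,"rx": 0,"ry": 0,"rz": 0},
  {"tx": -0.3,"ty": 0,"tz": 0,"rx": 0,"ry": 0,"rz": 0},
  {"tx": -0.3,"ty": 0,"tz": 0,"rx": 0,"ry": 0,"rz": 0},
  {"tx": -0.25,"ty": 0,"tz": 0,"rx": 0,"ry": 0,"rz": 0},
  {"tx": -0.2,"ty": 0,"tz": 0,"rx": 0,"ry": 0,"rz": 0},
  {"tx": 0,"ty": 0,"tz": 0,"rx": 0,"ry": 0,"rz": 0},
  {"tx": 0,"ty": 0,"tz": 0,"rx": 0,"ry": 0,"rz": 0},
])

```text
time: 51.22
tool_pos: [0.5222, 0.0134, 0.0318]
ee_rot: [-3.141, 0.002, 3.049]
force: [-0.1, -0.0, 0.1]
opening: -0.0001
finger_force: 0.0
```

>>> move_arm([
  {"tx": -0.1,"ty": 0,"tz": 0,"rx": 0,"ry": 0,"rz": 0},
  {"tx": -0.1,"ty": 0,"tz": 0,"rx": 0,"ry": 0,"rz": 0},
  {"tx": 0,"ty": 0,"tz": 0,"rx": 0,"ry": 0,"rz": 0},
])

```text
time: 51.47
tool_pos: [0.5273, 0.0131, 0.0317]
ee_rot: [-3.141, 0.001, 3.049]
force: [-1.1, -0.1, -0.4]
opening: 0.0001
finger_force: 0.1
```

>>> move_arm([
  {"tx": -0.1,"ty": 0,"tz": 0,"rx": 0,"ry": 0,"rz": 0},
  {"tx": -0.1,"ty": 0,"tz": 0,"rx": 0,"ry": 0,"rz": 0},
  {"tx": 0,"ty": 0,"tz": 0,"rx": 0,"ry": 0,"rz": 0},
])

```text
time: 51.72
tool_pos: [0.5335, 0.0127, 0.0316]
ee_rot: [-3.141, 0.001, 3.049]
force: [-0.8, -0.4, 0.9]
opening: -0.0001
finger_force: 0.2
```

>>> move_arm([
  {"tx": -0.1,"ty": 0,"tz": 0,"rx": 0,"ry": 0,"rz": 0},
  {"tx": 0,"ty": 0,"tz": 0,"rx": 0,"ry": 0,"rz": 0},
])

```text
time: 51.88
tool_pos: [0.5364, 0.0125, 0.0316]
ee_rot: [3.142, 0.001, 3.049]
force: [-0.3, -0.2, 1.0]
opening: 0.0001
finger_force: 0.3
```

>>> move_arm([
  {"tx": -0.08,"ty": 0,"tz": 0,"rx": 0,"ry": 0,"rz": 0},
  {"tx": -0.08,"ty": 0,"tz": 0,"rx": 0,"ry": 0,"rz": 0},
  {"tx": 0,"ty": 0,"tz": 0,"rx": 0,"ry": 0,"rz": 0},
])

```text
time: 52.13
tool_pos: [0.5376, 0.0125, 0.0314]
ee_rot: [-3.141, -0.007, 3.049]
force: [-9.3, -0.0, 6.8]
opening: 0.0003
finger_force: 4.6
```

>>> move_arm([
  {"tx": -0.1,"ty": 0,"tz": 0,"rx": 0,"ry": 0,"rz": 0},
  {"tx": 0,"ty": 0,"tz": 0,"rx": 0,"ry": 0,"rz": 0},
])

```text
time: 52.3
tool_pos: [0.5375, 0.0125, 0.0312]
ee_rot: [-3.141, -0.013, 3.049]
force: [-16.0, 0.4, 11.7]
opening: -0.0
finger_force: 8.1
```

>>> move_arm([
  {"tx": -0.1,"ty": 0,"tz": 0,"rx": 0,"ry": 0,"rz": 0},
  {"tx": 0,"ty": 0,"tz": 0,"rx": 0,"ry": 0,"rz": 0},
])

```text
time: 52.47
tool_pos: [0.5374, 0.0125, 0.0309]
ee_rot: [-3.141, -0.02, 3.049]
force: [-21.7, 0.3, 15.1]
opening: -0.0002
finger_force: 11.5
```

The drawer hit its stop at TCP x 0.5375, which matches the expected origin of (0.623, 0.0045). I'm backing off and taking a look over the plunger.

>>> move_arm([
  {"tx": 0.5,"ty": 0,"tz": 0,"rx": 0,"ry": 0,"rz": 0},
  {"tx": 0.2,"ty": 0,"tz": 0,"rx": 0,"ry": 0,"rz": 0},
  {"tx": 0,"ty": 0,"tz": -1,"rx": 0,"ry": 0,"rz": 0},
  {"tx": 0,"ty": 0,"tz": -1,"rx": 0,"ry": 0,"rz": 0},
  {"tx": 0,"ty": 0,"tz": -1,"rx": 0,"ry": 0,"rz": 0},
  {"tx": 0,"ty": 0,"tz": -1,"rx": 0,"ry": 0,"rz": 0},
  {"tx": 0,"ty": 0,"tz": -1,"rx": 0,"ry": 0,"rz": 0},
  {"tx": 0,"ty": 0,"tz": -1,"rx": 0,"ry": 0,"rz": 0},
  {"tx": 0,"ty": 0,"tz": -1,"rx": 0,"ry": 0,"rz": 0},
  {"tx": 0,"ty": 0,"tz": -1,"rx": 0,"ry": 0,"rz": 0},
  {"tx": -0.9,"ty": 0,"tz": 0,"rx": 0,"ry": 0,"rz": 0},
  {"tx": -0.9,"ty": 0,"tz": 0,"rx": 0,"ry": 0,"rz": 0},
  {"tx": -0.9,"ty": 0,"tz": 0,"rx": 0,"ry": 0,"rz": 0},
  {"tx": -0.9,"ty": 0,"tz": 0,"rx": 0,"ry": 0,"rz": 0},
  {"tx": 0,"ty": 0,"tz": 0,"rx": 0,"ry": 0,"rz": 0},
  {"tx": 0,"ty": 0,"tz": 0,"rx": 0,"ry": 0,"rz": 0},
  {"tx": 0,"ty": 0,"tz": 0,"rx": 0,"ry": 0,"rz": 0},
])

```text
time: 53.88
tool_pos: [0.6334, 0.0036, 0.2714]
ee_rot: [3.141, -0.0, 3.049]
force: [-0.4, 1.1, 1.3]
opening: 0.0001
finger_force: 0.0
```

Run:
```python
from h import *
im,C,s=shot('wrist','w20');print(s['tool_pos'],s['ee_rot'])
a=-.0914;R=np.array([[np.cos(a),-np.sin(a)],[np.sin(a),np.cos(a)]])
O=NEST+R@[.129,0]
def P(x,y,z): return np.r_[O+R@[x,y],z]
pts=[P(.03,0,.11),P(.018,.025,.11),P(.042,.025,.11),P(.018,-.045,.11),P(.03,-.022,.129),P(-.075,0,.064)]
q=proj(C,pts);print(q.round(1))
for i in q: cv2.drawMarker(im,tuple(int(v) for v in i.round()),(0,0,255),cv2.MARKER_CROSS,5,1)
cv2.imwrite('pics/w20c.png',cv2.resize(im[60:290,120:400],None,fx=2.6,fy=2.6,interpolation=cv2.INTER_CUBIC))
```

```text
[0.63342914 0.00358711 0.27135736] [ 3.14145363e+00 -1.25153940e-05  3.04902745e+00]
[[258.2 188.9]
 [281.9 178.1]
 [281.4 199.5]
 [215.5 178.2]
 [236.3 194.7]
 [258.   86.2]]
```

View pics/w20c.png

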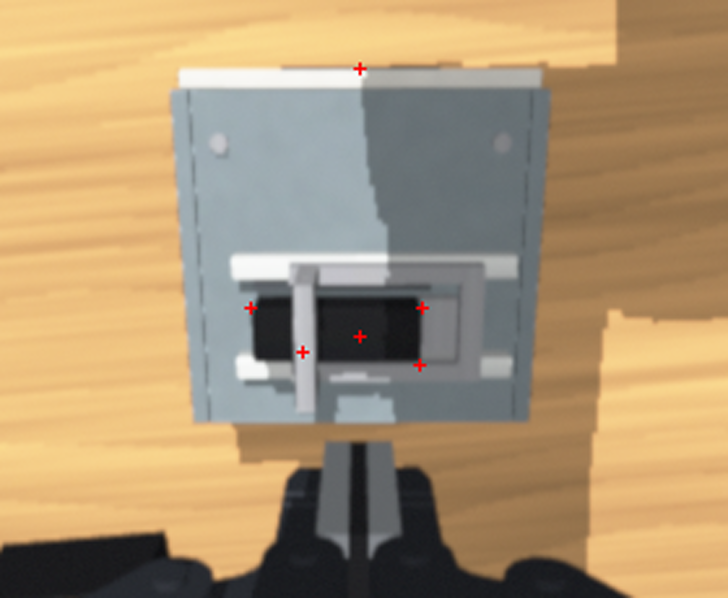

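The marks line up with the panel and pad to 2–3 mm. The drawer is shut, the free pad is at crop (370,330), and the bar is at (304,340).

>>> move_arm([
  {"tx": -0.61,"ty": 0.2,"tz": 0.8,"rx": 0,"ry": 0,"rz": 0},
  {"tx": 0,"ty": 0,"tz": 1,"rx": 0,"ry": 0,"rz": 0},
  {"tx": 0,"ty": 0,"tz": 1,"rx": 0,"ry": 0,"rz": 0},
  {"tx": 0,"ty": 0,"tz": 1,"rx": 0,"ry": 0,"rz": 0},
  {"tx": 0,"ty": 0,"tz": 0.8,"rx": 0,"ry": 0,"rz": 0},
  {"tx": 0,"ty": 0,"tz": 0.4,"rx": 0,"ry": 0,"rz": 0},
  {"tx": 0,"ty": 0,"tz": 0.2,"rx": 0,"ry": 0,"rz": 0},
  {"tx": 0,"ty": 0,"tz": 0,"rx": 0,"ry": 0,"rz": 0},
  {"tx": 0,"ty": 0,"tz": 0,"rx": 0,"ry": 0,"rz": 0},
])

```text
time: 54.68
tool_pos: [0.6527, 0.0078, 0.1177]
ee_rot: [3.142, 0.003, 3.049]
force: [-0.3, -0.0, 0.9]
opening: -0.0004
finger_force: 0.0
```

>>> move_arm([
  {"tx": 0,"ty": 0,"tz": 0.15,"rx": 0,"ry": 0,"rz": 0},
  {"tx": 0,"ty": 0,"tz": 0.15,"rx": 0,"ry": 0,"rz": 0},
  {"tx": 0,"ty": 0,"tz": 0.15,"rx": 0,"ry": 0,"rz": 0},
  {"tx": 0,"ty": 0,"tz": 0,"rx": 0,"ry": 0,"rz": 0},
])

```text
time: 55.02
tool_pos: [0.654, 0.0076, 0.1038]
ee_rot: [3.141, 0.005, 3.049]
force: [1.5, 0.2, 7.0]
opening: 0.0005
finger_force: 3.2
```

>>> move_arm([
  {"tx": 0,"ty": 0,"tz": 0.15,"rx": 0,"ry": 0,"rz": 0},
  {"tx": 0,"ty": 0,"tz": 0.1,"rx": 0,"ry": 0,"rz": 0},
  {"tx": 0,"ty": 0,"tz": 0,"rx": 0,"ry": 0,"rz": 0},
])

```text
time: 55.27
tool_pos: [0.654, 0.0076, 0.0973]
ee_rot: [3.142, 0.005, 3.049]
force: [-0.1, 0.9, 9.4]
opening: 0.0002
finger_force: 4.6
```

Force matches the spring. I'll press to the stop with some margin.

>>> move_arm([
  {"tx": 0,"ty": 0,"tz": 0.1,"rx": 0,"ry": 0,"rz": 0},
  {"tx": 0,"ty": 0,"tz": 0.1,"rx": 0,"ry": 0,"rz": 0},
  {"tx": 0,"ty": 0,"tz": 0,"rx": 0,"ry": 0,"rz": 0},
])

```text
time: 55.52
tool_pos: [0.6542, 0.0077, 0.096]
ee_rot: [-3.142, 0.008, 3.049]
force: [-5.5, -0.1, 20.2]
opening: 0.0002
finger_force: 9.9
```

>>> move_arm([
  {"tx": 0,"ty": -0.15,"tz": 0,"rx": 0,"ry": 0,"rz": 0},
  {"tx": 0,"ty": -0.15,"tz": 0,"rx": 0,"ry": 0,"rz": 0},
  {"tx": 0,"ty": -0.15,"tz": 0,"rx": 0,"ry": 0,"rz": 0},
  {"tx": 0,"ty": -0.15,"tz": 0,"rx": 0,"ry": 0,"rz": 0},
  {"tx": 0,"ty": -0.1,"tz": 0,"rx": 0,"ry": 0,"rz": 0},
  {"tx": 0,"ty": 0,"tz": 0,"rx": 0,"ry": 0,"rz": 0},
])

```text
time: 56.02
tool_pos: [0.6545, -0.0089, 0.0959]
ee_rot: [3.132, 0.012, 3.052]
force: [0.1, 8.7, 16.9]
opening: 0.0006
finger_force: 8.6
```

>>> move_arm([
  {"tx": 0,"ty": -0.1,"tz": 0,"rx": 0,"ry": 0,"rz": 0},
  {"tx": 0,"ty": -0.1,"tz": 0,"rx": 0,"ry": 0,"rz": 0},
  {"tx": 0,"ty": 0,"tz": 0,"rx": 0,"ry": 0,"rz": 0},
])

```text
time: 56.27
tool_pos: [0.6541, -0.0146, 0.0958]
ee_rot: [3.132, 0.012, 3.052]
force: [-0.0, 9.9, 16.4]
opening: 0.0001
finger_force: 8.4
```

>>> move_arm([
  {"tx": 0,"ty": -0.1,"tz": 0,"rx": 0,"ry": 0,"rz": 0},
  {"tx": 0,"ty": 0,"tz": 0,"rx": 0,"ry": 0,"rz": 0},
])

```text
time: 56.43
tool_pos: [0.654, -0.0154, 0.0958]
ee_rot: [3.128, 0.013, 3.053]
force: [1.4, 13.9, 16.9]
opening: -0.0
finger_force: 11.7
```

>>> move_arm([
  {"tx": 0,"ty": -0.1,"tz": 0,"rx": 0,"ry": 0,"rz": 0},
  {"tx": 0,"ty": 0,"tz": 0,"rx": 0,"ry": 0,"rz": 0},
])

```text
time: 56.6
tool_pos: [0.654, -0.0155, 0.0959]
ee_rot: [3.122, 0.013, 3.055]
force: [1.4, 19.7, 17.3]
opening: 0.0003
finger_force: 14.2
```

>>> move_arm([
  {"tx": 0,"ty": -0.1,"tz": 0,"rx": 0,"ry": 0,"rz": 0},
  {"tx": 0,"ty": 0,"tz": 0,"rx": 0,"ry": 0,"rz": 0},
])

```text
time: 56.77
tool_pos: [0.654, -0.0156, 0.0959]
ee_rot: [3.117, 0.013, 3.057]
force: [2.5, 25.1, 16.0]
opening: -0.0001
finger_force: 16.3
```

The keeper is at its stop. I'm easing off and lifting to verify.

>>> move_arm([
  {"tx": 0,"ty": 0.2,"tz": 0,"rx": 0,"ry": 0,"rz": 0},
  {"tx": 0,"ty": 0.25,"tz": 0,"rx": 0,"ry": 0,"rz": 0},
  {"tx": 0,"ty": 0.05,"tz": -0.3,"rx": 0,"ry": 0,"rz": 0},
  {"tx": 0,"ty": 0,"tz": -0.5,"rx": 0,"ry": 0,"rz": 0},
  {"tx": 0,"ty": 0,"tz": -1,"rx": 0,"ry": 0,"rz": 0},
  {"tx": 0,"ty": 0,"tz": -1,"rx": 0,"ry": 0,"rz": 0},
  {"tx": 0,"ty": 0,"tz": -1,"rx": 0,"ry": 0,"rz": 0},
  {"tx": 0,"ty": 0,"tz": -1,"rx": 0,"ry": 0,"rz": 0},
  {"tx": 0,"ty": 0,"tz": -1,"rx": 0,"ry": 0,"rz": 0},
  {"tx": 0.7,"ty": 0,"tz": 0,"rx": 0,"ry": 0,"rz": 0},
  {"tx": 0,"ty": 0,"tz": 0,"rx": 0,"ry": 0,"rz": 0},
  {"tx": 0,"ty": 0,"tz": 0,"rx": 0,"ry": 0,"rz": 0},
])

```text
time: 57.77
tool_pos: [0.6289, -0.0111, 0.2626]
ee_rot: [3.142, -0.0, 3.049]
force: [0.7, -0.1, 0.1]
opening: 0.0002
finger_force: 0.0
```

Run:
```python
from h import *
im,C,s=shot('wrist','w21');print(s['tool_pos'],s['ee_rot'])
a=-.0914;R=np.array([[np.cos(a),-np.sin(a)],[np.sin(a),np.cos(a)]])
O=NEST+R@[.129,0]
def P(x,y,z): return np.r_[O+R@[x,y],z]
pts=[P(.018,.025,.10),P(.03,-.036,.129),P(.03,.033,.094),P(-.075,0,.064)]
q=proj(C,pts)
for i in q: cv2.drawMarker(im,tuple(int(v) for v in i.round()),(0,0,255),cv2.MARKER_CROSS,5,1)
cv2.imwrite('pics/w21c.png',cv2.resize(im[60:290,120:400],None,fx=2.6,fy=2.6,interpolation=cv2.INTER_CUBIC))
```

```text
[ 0.62892837 -0.01106334  0.26258405] [ 3.14159136e+00 -3.40815851e-05  3.04903786e+00]
```

View pics/w21c.png

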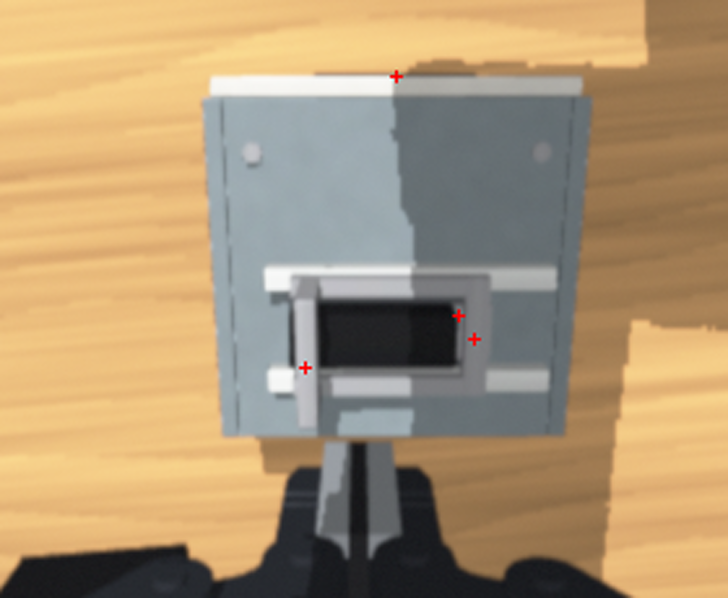

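The view shows the bar at y = -36 mm, the nose covering the ledge, the drawer shut and the robot clear. I'll do a last check for leftover plates, then hand in.

Run:
```python
from h import *
a,C,_=shot('top','top3');r=[q for q in plates(a,C,70) if abs(q[0][1])<.75 and .15<q[0][0]<.8]
print(r)
if not r: print(bot.hand_in())
```

```text
[]
the job is handed in; nothing more can be done
None
```

The job is handed in, with no result shown: all five plates are piled in the drawer, the drawer is shut, and the plunger is held down by the keeper at its stop.

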